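Stack the disc-spring pack on a monitor arm's leaning spindle

TASK

Build up the brake pack of the monitor arm: take the three 64 mm dished spring washers out of the rack and stack them on the leaning spindle with their faces alternating - the first with its hollow side up (narrow end on the shoulder), the second with its hollow side down so that the two wide rims meet, the third hollow side up again. Each must be pressed fully home, square on the spindle and touching the part below before the next goes on. Leave the plain ring, the smaller washer and the tools and jar around them where they are.

Things in the scene. Friction and masses are not known exactly. Their poses are not given: they have to be found in the camera images.
- spring_a: One of three like dished steel spring washers, 64 mm outside, 32 mm hole, 10 mm high, about 110 g. Origin on its axis at mid-height; z runs along it from the hollow side (wide rim face at z = -5 mm) to the domed side (narrow end face at +5 mm). Rim's outer wall z = -5 to -1 mm. Starts on edge in the rack, axis about level along the rack's y, domed side either way, centre 41 mm above the bench.
- spring_b: One of three like dished steel spring washers, 64 mm outside, 32 mm hole, 10 mm high, about 110 g. Origin on its axis at mid-height; z runs along it from the hollow side (wide rim face at z = -5 mm) to the domed side (narrow end face at +5 mm). Rim's outer wall z = -5 to -1 mm. Starts on edge in the rack, axis about level along the rack's y, domed side either way, centre 41 mm above the bench.
- spring_c: One of three like dished steel spring washers, 64 mm outside, 32 mm hole, 10 mm high, about 110 g. Origin on its axis at mid-height; z runs along it from the hollow side (wide rim face at z = -5 mm) to the domed side (narrow end face at +5 mm). Rim's outer wall z = -5 to -1 mm. Starts on edge in the rack, axis about level along the rack's y, domed side either way, centre 41 mm above the bench.
- spring_a_small (a point): Centre of the narrow (domed) end face of spring_a, on its axis, 5 mm from its origin along its z; the face is a flat ring of 32 to 40 mm diameter, and the hole's wall is 4 mm deep behind it.
- spring_b_small (a point): Centre of the narrow (domed) end face of spring_b, on its axis, 5 mm from its origin along its z; the face is a flat ring of 32 to 40 mm diameter, and the hole's wall is 4 mm deep behind it.
- spring_c_small (a point): Centre of the narrow (domed) end face of spring_c, on its axis, 5 mm from its origin along its z; the face is a flat ring of 32 to 40 mm diameter, and the hole's wall is 4 mm deep behind it.
- spindle: Fixed steel spindle of a monitor arm's joint, leaning 40 degrees from vertical, away from the robot. Origin: centre of the shoulder face that takes the first spring, 108 mm above the bench; z up along the spindle, y level, x square to both (down and forward). Diameter 30 mm up to z = 36 mm, then tapered. Shoulder 48 mm across, 8 mm thick; below it a 60 mm knuckle.
- spindle_tip (a point): Centre of the spindle's blunt tip, on its axis 48 mm from the shoulder; the taper runs from 30 mm diameter (36 mm from the shoulder) to 16 mm here. The springs' holes have about 1 mm of play all round: a spring let go askew or high up may hang on the spindle and must be pressed down until it is felt to stop.
- stand: Dark steel work stand, fixed, that clamps the spindle: base plate 125 x 110 mm and two cheek plates up to about 100 mm high with a clamp lever at its +y side. Origin at the centre of its underside, x in the direction of the lean. All of it lies lower than the shoulder.
- rack: White plastic rack, fixed, 66 x 176 mm, 38 mm high; origin at the centre of its underside. Five slots at y = -72, -36, 0, 36, 72 mm, 11.4 mm wide, hold round parts on edge, axes along the rack's y. Its toothed rails reach only 27 mm from the middle line in x, so a 64 mm part stands clear at its two sides (x = -32 and +32 mm), where it can be taken across its diameter.
- plain_ring: Plain flat steel spacer ring standing in the same rack, 64 mm outside, 40 mm hole, 10 mm thick, not dished; not part of this job. Origin at its centre, z along its axis.
- small_cone: A smaller dished washer in the same rack, 52 mm outside, 20 mm hole (does not fit the spindle); not part of this job. Origin on its axis at mid-height, z towards its domed side.
- ring_nut: Slotted steel ring nut, 52 mm across, 12 mm high, lying loose on the bench; origin at the centre of its underside. Bystander.
- grease_jar: White jar of 56 mm diameter, 55 mm high, standing loose between rack and stand; origin at the centre of its underside. Bystander.
- screwdriver: Black-handled screwdriver, 200 mm long, lying loose beyond the rack; origin near its middle on the underside, x along it. Bystander.
- hook_spanner: Steel hook spanner about 180 mm long, lying loose beyond the stand; origin on its shaft, x along it. Bystander.
Mind the look-alikes: they are no part of the job. What is shaped like the spring_a but purple or red is not meant.

How it is judged:
By the outcome, as a careful person would: the job done as asked, in the order asked, and still so for the second after the job is handed in, with the robot touching nothing.
It also fails if it takes over 72 s, if anything falls off the work surface, if the arm or the gripper's body presses on something with over 40 N, if the wrist force passes 120 N, or if a joint passes its speed limit or range.

ROBOT

A 7-joint arm with a two-finger parallel gripper is mounted at the origin on the work surface. World frame = base frame: x ahead of the robot, y to its left, z up, the work surface at z = 0. Lengths are in mm, angles in rad, forces in N, time in s.
With the tool pointing down it reaches from about 400 to 900 mm from the base axis. Payload 5.5 kg.
Tool frame: the origin (TCP) lies on the front face of the gripper's body, between the roots of the fingers; the fingertips stand 66 mm ahead of it and the grasp point (between the pads) lies ctrl.tcp_to_grasp ahead of it (ctrl.tcp_to_grasp is the distance from the TCP to the grasp point, in mm); z points along the fingers, y is the direction in which the jaws open and shut (so a half turn about z gives the same grasp; the last joint's range is limited). The gripper opens to 92 mm and grips with 3 to 60 N. Pads are 19 mm wide; open, the fingers measure 130 mm over their backs; the gripper's body (75 mm by 190 mm) begins 47 mm behind the grasp point.
Start: joints at [-0.853, 0.501, -0.427, 1.55, 0.221, 1.138, -0.21], TCP at [285.499, 583.942, 292.229] pointing down, gripper open.
Joint ranges: [-2.88, 2.88], [-0.31, 2.03], [-1.54, 1.56], [0.2, 2.42], [-1.41, 4.55], [0.19, 2.02], [-2.57, 2.57]. Speed limits (rad/s): [2.57, 2.57, 3.14, 3.14, 3.14, 3.14, 3.14].

INTERFACE

Orientations are given as a 3x3 rotation matrix whose columns are the frame's x, y, z axes.
In Python, from workcell import observe, imaging, ticket, ctrl gives the robot as it stands. The module is installed in compiled form; this text tells all that it offers.
- The arm moves only by the tool jog_arm, never from a script. Its argument "steps" is a list of rows, each a list of 5 numbers: the finger opening in cm, from 0 to 9.18, then the shift along the tool's x, y, z in cm, then the turn about the tool's z in rad. A call has 1 to 12 rows; each row is the pose to reach, as a shift and turn from the pose commanded when the call began, along the tool's axes at that moment; what a row does not reach only later rows make up. A row lasts 1/8 s, in which the tool goes at most 62.5 mm and 10.7 degrees, less where a joint would pass 70% of its speed; a pose out of reach is approached as far as the arm can. A call with a gripper value outside its range is refused whole. The fingers move at their own pace and stop on an object; "squeeze" is the grip in N (left out, the last holds). Time passes only in rows, so rows that repeat a pose let the fingers close. It gives the time, the measured TCP pose, the force and the opening at its end, in the units of the state.
- observe(): the state, without advancing time (a new reading comes with each control period).
- imaging.camera(name): name is "scene" or "side" or "wrist"; returns a dict with "image" (384x512x3 uint8, blue, green, red), "range_z" (384x512 float32, mm along the optical axis (not along the pixel's ray), 0 where there is no reading), "fx", "fy", "cx", "cy" (pixels), "rvec" (rotation vector, rad) and "tvec" (3), from world to camera coordinates, as OpenCV has them; the wrist camera has in their place "mount" (4x4, takes a point from camera to tool coordinates, whose origin is the TCP and whose axes are the flange's). Camera axes: x right, y down, z forward; pixel columns grow to the right and rows downward; lengths in mm; the calibration is good to about 2 mm. The wrist camera is an equidistant fisheye: a pixel r from the principal point sees the ray r / f radians off the axis. A picture is of the moment at which its call begins: read the wrist's pose just before it.
- ticket.finish_job(): hands the job in, once; it reports no verdict.
The state is a dict: "time": time; "joints": joint angles; "dq": joint speeds; "joint_torque": joint torques, N m; "tool_pos": TCP position; "tcp_rot": TCP orientation; "ft_force": force on the tool from outside, world axes, zero at the start; "moment": the same for the moment, N m; "gripper_width": finger opening in mm.
Only numpy, scipy, OpenCV 4.12 (cv2) and the standard library are available. Lean on these libraries where they do the work, as an engineer would, in place of code of your own. Each camera call takes 0.05 s, during which the arm holds its last target. There are 200 camera calls.

## Working session

There is one attempt and no reset: what is moved stays moved. The work goes in short steps, Python scripts to look and compute and a tool call to move; the robot and the scene stay as the last step left them, time stands still between calls to the robot, and variables do not carry over. Pictures are saved under pics/ and viewed, about 8 in all and at most 12, crops included, and the job is handed in when it is done.

Besides the shell and the picture viewer there is one more tool, called after "Request:" as a command line: name --pt "numbers of a row" for each row, then --argument value for the rest. jog_arm: Moves the arm, as the interface text tells. Its arguments: {"type":"object","properties":{"steps":{"type":"array","items":{"type":"array","items":{"type":"number"}}},"squeeze":{"type":"number"}},"required":["steps"]}

```bash
mkdir -p pics; cat > h.py <<'E'
import numpy as np, cv2
from workcell import observe, imaging, ticket, ctrl
def cam(n):
    c=imaging.camera(n); return c
def cloud(c):
    h,w=c["range_z"].shape; u,v=np.meshgrid(np.arange(w),np.arange(h)); z=c["range_z"].astype(float)
    P=np.stack([(u-c["cx"])/c["fx"]*z,(v-c["cy"])/c["fy"]*z,z],-1)
    R=cv2.Rodrigues(np.array(c["rvec"],float))[0]; t=np.array(c["tvec"],float).ravel()
    W=(P-t)@R; W[z<=0]=np.nan
    return W
E
python3 - <<'E'
from h import *
s=observe(); print(s["tool_pos"],np.round(s["tcp_rot"],3).tolist(),s["gripper_width"],ctrl.tcp_to_grasp,s["ft_force"])
for n in("scene","side"):
    c=cam(n); cv2.imwrite(f"pics/{n}0.png",cv2.resize(c["image"],(800,600),interpolation=cv2.INTER_CUBIC)); np.save(f"{n}0.npy",cloud(c)); np.save(f"{n}0i.npy",c["image"])
    R=cv2.Rodrigues(np.array(c["rvec"],float))[0]; print(n,-R.T@np.array(c["tvec"]).ravel(),R[2])
E
```

```text
[285.34213522 583.38541858 291.16704617] [[-0.898, 0.439, -0.001], [0.439, 0.898, -0.002], [0.0, -0.002, -1.0]] 91.92548563606451 46.699999999999996 [0.99514525 0.11523663 0.82729022]
scene [1203.6868166  -344.17860273  629.48222972] [-0.72753038  0.35299939 -0.58829498]
side [ 108.21982592 -610.54907719  512.51619132] [ 0.56098558  0.66706761 -0.49022033]
```

View pics/scene0.png

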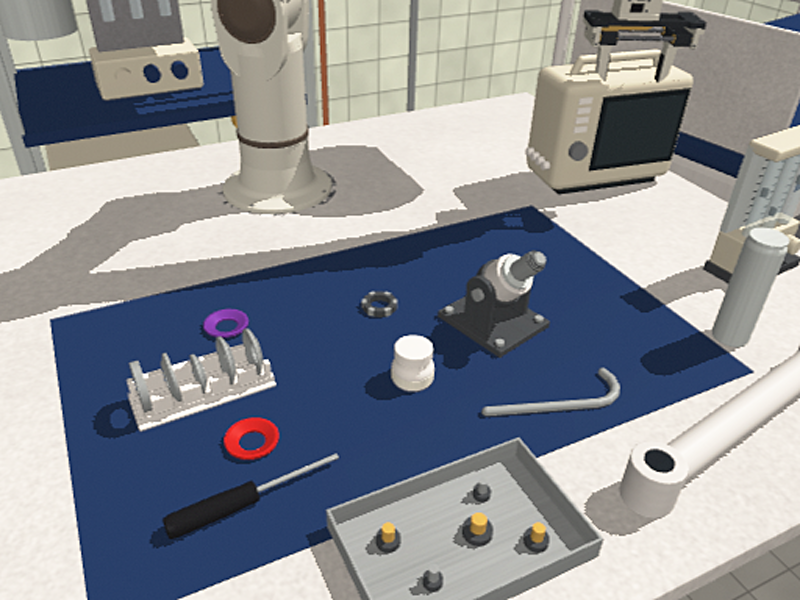

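View pics/side0.png

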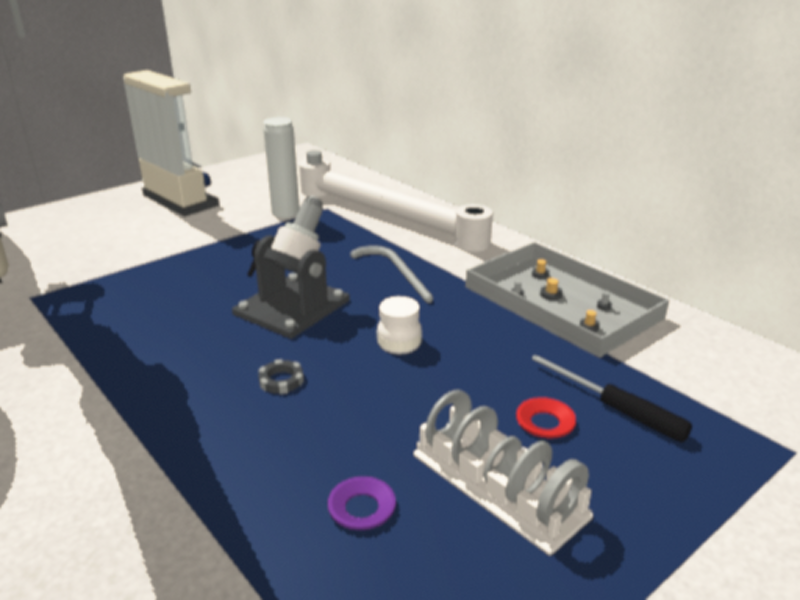

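```bash
python3 - <<'E'
from h import *
S=np.load("scene0.npy");D=np.load("side0.npy")
def at(W,u,v): return np.round(W[int(v*.64),int(u*.64)],1)
for n,W,pts in(("sc",S,[(141,380),(168,370),(200,372),(225,355),(255,350),(535,260),(510,285),(412,350),(380,303)]),("sd",D,[(548,490),(312,210)])):
    for p in pts: print(n,p,at(W,*p))
P=np.concatenate([S.reshape(-1,3),D.reshape(-1,3)]);P=P[~np.isnan(P).any(1)]
c=at(S,200,372)
# rack
m=(np.hypot(P[:,0]-c[0],P[:,1]-c[1])<130)
q=P[m&(P[:,2]>12)&(P[:,2]<40)]
r=cv2.minAreaRect(q[:,:2].astype(np.float32)); print("rack rect",r)
np.save("rackpts.npy",P[m&(P[:,2]>8)])
c2=at(S,535,260); m=(np.hypot(P[:,0]-c2[0],P[:,1]-c2[1])<120)&(P[:,2]>104)
q=P[m]; print(len(q),q.min(0),q.max(0))
for z in range(105,150,6):
    k=q[abs(q[:,2]-z)<3]; print(z,len(k),k.mean(0).round(1),k.min(0).round(1),k.max(0).round(1))
k=P[(np.hypot(P[:,0]-c2[0],P[:,1]-c2[1])<150)&(P[:,2]>5)&(P[:,2]<16)]; print("base",cv2.minAreaRect(k[:,:2].astype(np.float32)))
E
```

```text
sc (141, 380) [ 539.8 -341.2   69.3]
sc (168, 370) [ 530.9 -308.8   67.2]
sc (200, 372) [ 536.6 -272.5   53.1]
sc (225, 355) [ 498.8 -233.1   37.3]
sc (255, 350) [ 536.6 -201.8   63.4]
sc (535, 260) [608.1 161.  144.7]
sc (510, 285) [586.3 143.6  96.1]
sc (412, 350) [609.  -16.9  53.8]
sc (380, 303) [431.9  21.9   0.9]
sd (548, 490) [ 496.8 -342.8   61.2]
sd (312, 210) [590.8 155.7 136.3]
rack rect ((544.8883056640625, -246.54893493652344), (205.9735107421875, 191.12570190429688), 31.32223892211914)
1045 [535.45074945 129.07721538 104.07067169] [614.48662047 179.78322442 151.52422012]
105 114 [562.9 142.2 106.1] [535.5 129.1 104.1] [595.9 169.2 108. ]
111 174 [566.  144.5 111.1] [538.6 129.9 108.1] [599.6 179.8 114. ]
117 212 [566.8 150.4 117.2] [544.1 133.2 114. ] [606.  175.2 119.8]
123 147 [576.5 155.6 122.4] [549.7 145.3 120. ] [609.6 175.  126. ]
129 98 [592.2 157.1 129.1] [573.4 150.4 126. ] [612.4 177.5 132. ]
135 95 [597.1 159.3 135.1] [576.9 149.8 132. ] [614.5 179.1 137.9]
141 98 [599.2 161.1 140.9] [579.9 153.2 138. ] [614.  178.2 144. ]
147 99 [600.2 165.  146.6] [586.5 156.3 144. ] [612.2 179.3 149.9]
base ((606.3671875, 150.9156951904297), (234.7803955078125, 287.3072509765625), 78.95145416259766)
```

```bash
python3 - <<'E'
from h import *
from scipy.optimize import least_squares
S=np.load("scene0.npy");D=np.load("side0.npy")
for nm,W in(("both",None),("sc",S),("sd",D)):
    P=np.concatenate([S.reshape(-1,3),D.reshape(-1,3)]) if W is None else W.reshape(-1,3)
    P=P[~np.isnan(P).any(1)]
    q=P[(np.hypot(P[:,0]-600,P[:,1]-160)<70)&(P[:,2]>112)]
    def res(p,full=False):
        a=np.array([np.sin(.698)*np.cos(p[2]),np.sin(.698)*np.sin(p[2]),np.cos(.698)])
        d=q-[p[0],p[1],108]; t=d@a; r=np.linalg.norm(d-t[:,None]*a,axis=1)
        R=np.where(t<36,15,15-(t-36)*7/12); e=(r-R); e[(t<5)|(t>47)]=0
        return e
    f=least_squares(res,[570,150,.2],loss="soft_l1",f_scale=1.5); print(nm,"shoulder",f.x,"rms",np.median(abs(res(f.x))))
P=np.concatenate([S.reshape(-1,3),D.reshape(-1,3)]);P=P[~np.isnan(P).any(1)]
q=P[(abs(P[:,0]-535)<75)&(abs(P[:,1]+270)<130)&(P[:,2]>44)&(P[:,2]<80)]
best=max(((np.histogram(q[:,:2]@[-np.sin(a),np.cos(a)],bins=np.arange(-700,500,3))[0]**2).sum(),a) for a in np.arange(-.6,.6,.02))
a=best[1]; print("yaw",a)
x=q[:,:2]@[np.cos(a),np.sin(a)]; y=q[:,:2]@[-np.sin(a),np.cos(a)]
h,e=np.histogram(y,bins=np.arange(y.min(),y.max()+3,3))
print([(round(float(b)),int(n)) for b,n in zip(e,h)]); print(np.percentile(x,[1,99]),q[:,2].max())
S2=S.reshape(-1,3);D2=D.reshape(-1,3)
E
```

```text
both shoulder [5.77725243e+02 1.62383386e+02 2.63078490e-01] rms 0.23402620552673348
sc shoulder [5.77700441e+02 1.62572710e+02 2.65691936e-01] rms 0.17899237921950828
sd shoulder [5.77825656e+02 1.62330652e+02 2.48464323e-01] rms 0.28462497210862203
yaw 0.04000000000000059
[(-370, 272), (-367, 135), (-364, 139), (-361, 89), (-358, 0), (-355, 0), (-352, 0), (-349, 0), (-346, 0), (-343, 0), (-340, 0), (-337, 36), (-334, 193), (-331, 196), (-328, 117), (-325, 17), (-322, 0), (-319, 0), (-316, 0), (-313, 0), (-310, 0), (-307, 0), (-304, 0), (-301, 0), (-298, 106), (-295, 73), (-292, 18), (-289, 7), (-286, 0), (-283, 0), (-280, 0), (-277, 0), (-274, 0), (-271, 0), (-268, 0), (-265, 0), (-262, 72), (-259, 195), (-256, 83), (-253, 21), (-250, 3), (-247, 0), (-244, 0), (-241, 0), (-238, 0), (-235, 0), (-232, 0), (-229, 0), (-226, 69), (-223, 196), (-220, 87), (-217, 17), (-214, 2)]
[474.26888628 537.18045921] 77.06650284202007
```

```bash
python3 - <<'E'
from h import *
S=np.load("scene0.npy");D=np.load("side0.npy");P0=None
a=.04
for nm,W in(("sc",S),("sd",D)):
    P=W.reshape(-1,3);P=P[~np.isnan(P).any(1)]
    x=P[:,:2]@[np.cos(a),np.sin(a)]; y=P[:,:2]@[-np.sin(a),np.cos(a)];z=P[:,2]
    for yc in(-366,-330,-294,-258,-222):
        m=(abs(y-yc)<14)&(abs(x-505.6)<45)&(z>40)&(z<80)
        r=np.hypot(x[m]-505.6,z[m]-41); yy=y[m]-yc
        print(nm,yc,[(lo,int(k.sum()),*np.percentile(yy[k],[5,50,95]).round(1)) for lo in(14,17,20,23,26,29,31) for k in[(r>=lo)&(r<lo+3)] if k.sum()>4], "xc",np.round(np.percentile(x[m],[1,99]),1),"zmax",z[m].max().round(1) if m.any() else 0)
E
```

```text
sc -366 [(20, 5, np.float64(-7.4), np.float64(-2.1), np.float64(12.2)), (26, 6, np.float64(-4.9), np.float64(-2.1), np.float64(10.0)), (29, 42, np.float64(-2.0), np.float64(2.5), np.float64(7.1)), (31, 111, np.float64(-1.9), np.float64(2.3), np.float64(7.4))] xc [484.3 538.8] zmax 77.1
sc -330 [(17, 8, np.float64(-9.3), np.float64(-2.8), np.float64(-2.3)), (20, 22, np.float64(-8.6), np.float64(-2.9), np.float64(-0.5)), (23, 19, np.float64(-9.7), np.float64(-1.8), np.float64(-0.5)), (26, 25, np.float64(-0.8), np.float64(0.2), np.float64(1.9)), (29, 42, np.float64(0.2), np.float64(2.9), np.float64(6.0)), (31, 60, np.float64(1.1), np.float64(3.4), np.float64(5.9))] xc [486.8 537.7] zmax 74.8
sc -294 [(14, 12, np.float64(-3.0), np.float64(3.9), np.float64(8.8)), (17, 29, np.float64(-2.4), np.float64(-0.5), np.float64(4.3)), (20, 30, np.float64(-2.2), np.float64(-0.2), np.float64(2.8)), (23, 9, np.float64(-11.6), np.float64(0.3), np.float64(1.8))] xc [484.2 529.6] zmax 61.9
sc -258 [(17, 5, np.float64(1.9), np.float64(4.4), np.float64(7.9)), (20, 11, np.float64(1.7), np.float64(6.0), np.f
[... 2120 characters left out ...]
loat64(2.0)), (26, 42, np.float64(-2.0), np.float64(-0.7), np.float64(0.5)), (29, 84, np.float64(-2.1), np.float64(-0.6), np.float64(2.7)), (31, 106, np.float64(-2.0), np.float64(0.4), np.float64(2.7))] xc [473.7 534.9] zmax 74.5
sd -222 [(14, 12, np.float64(3.3), np.float64(5.0), np.float64(6.5)), (17, 24, np.float64(2.1), np.float64(3.6), np.float64(4.6)), (20, 33, np.float64(-0.4), np.float64(2.1), np.float64(3.1)), (23, 38, np.float64(-2.3), np.float64(0.8), np.float64(2.3)), (26, 43, np.float64(-1.4), np.float64(-0.3), np.float64(0.5)), (29, 81, np.float64(-1.8), np.float64(-0.7), np.float64(3.4)), (31, 100, np.float64(-2.0), np.float64(0.1), np.float64(3.2))] xc [473.7 536.5] zmax 74.1
```

```bash
cat >> h.py <<'E'
SH=np.array([577.7,162.4,108.]); PSI=.263; T=np.radians(40)
L=np.array([np.cos(PSI),np.sin(PSI),0]); A=np.sin(T)*L+[0,0,np.cos(T)]; EX=np.cos(T)*L-[0,0,np.sin(T)]
def row(p,yaw,s=None):
    s=s or observe(); R=np.array(s["tcp_rot"]); x=R[:,0]
    d=R.T@(np.array(p)-s["tool_pos"])/10
    t=np.arctan2(x[1],x[0])-np.radians(yaw); t=(t+np.pi)%(2*np.pi)-np.pi
    return np.round(np.r_[d,t],3).tolist()
E
python3 -c "
from h import *
print(row([513.7,-201.1,200],92.3))"
```

```text
[-54.977, -60.432, 9.23, 1.076]
```

Request:
jog_arm --pt "9.18 -54.98 -60.43 9.2 1.076" --pt "9.18 -54.98 -60.43 9.2 1.076" --pt "9.18 -54.98 -60.43 9.2 1.076" --pt "9.18 -54.98 -60.43 9.2 1.076" --pt "9.18 -54.98 -60.43 9.2 1.076" --pt "9.18 -54.98 -60.43 9.2 1.076" --pt "9.18 -54.98 -60.43 9.2 1.076" --pt "9.18 -54.98 -60.43 9.2 1.076" --pt "9.18 -54.98 -60.43 9.2 1.076" --pt "9.18 -54.98 -60.43 9.2 1.076" --pt "9.18 -54.98 -60.43 9.2 1.076" --pt "9.18 -54.98 -60.43 9.2 1.076"

```text
time: 1.6
tool_pos: [494.1, -133.4, 208.0]
tcp_rot: [[-0.04, 0.999, 0.0], [0.999, 0.04, 0.0], [0.0, 0.0, -1.0]]
ft_force: [1.6, 1.1, -0.1]
gripper_width: 91.6
```

```bash
python3 -c "
from h import *
print(row([513.7,-201.1,200],92.3),observe()['joints'],observe()['tool_pos'])"
```

```text
[-6.846, 1.68, 0.796, 0.0] [ 0.09829226  0.33221001  0.13405368  1.98644462 -0.05952972  0.82658062
  0.30585187] [ 494.14312835 -133.37763622  207.9733077 ]
```

Request:
jog_arm --pt "9.18 -6.85 1.68 0.8 0" --pt "9.18 -6.85 1.68 0.8 0" --pt "9.18 -6.85 1.68 5 0" --pt "9.18 -6.85 1.68 10.2 0" --pt "9.18 -6.85 1.68 11.3 0" --pt "9.18 -6.85 1.68 11.3 0"

```text
time: 2.35
tool_pos: [513.2, -198.7, 95.2]
tcp_rot: [[-0.041, 0.999, -0.001], [0.999, 0.041, 0.001], [0.001, -0.001, -1.0]]
ft_force: [-0.2, 0.0, 0.4]
gripper_width: 91.7
```

```bash
python3 -c "
from h import *
print(row([513.7,-201.1,95],92.3))
c=cam('wrist'); cv2.imwrite('pics/w1.png',c['image']); print(c['fx'],c['cx'],c['cy'],np.round(c['mount'],3).tolist())"
```

```text
[-0.239, 0.038, 0.017, 0.001]
297.3186396354542 251.8183812983918 193.81362396181575 [[-0.001, -0.953, -0.303, 81.215], [1.0, -0.0, -0.002, 0.433], [0.001, -0.303, 0.953, -91.436], [0.0, 0.0, 0.0, 1.0]]
```

View pics/w1.png

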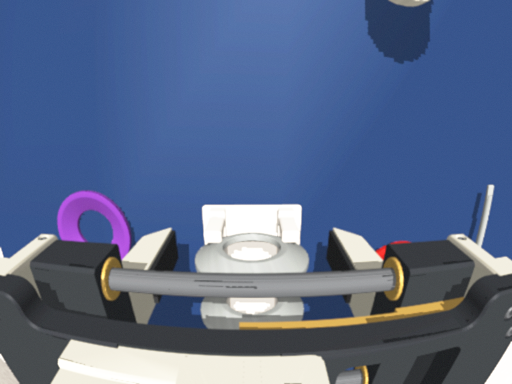

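Request:
jog_arm --pt "5.5 -0.24 0.04 0 0" --pt "5.5 -0.24 0.04 0 0" --pt "5.5 -0.24 0.04 0 0" --pt "5.5 -0.24 0.04 0 0" --pt "5.5 -0.24 0.04 0 0" --pt "5.5 -0.24 0.04 0 0" --pt "5.5 -0.24 0.04 -3 0" --pt "5.5 -0.24 0.04 -8 0" --pt "5.5 -0.24 0.04 -14 0" --pt "5.5 -0.24 0.04 -17.5 0" --pt "5.5 -0.24 0.04 -17.5 0" --squeeze 30

```text
time: 3.78
tool_pos: [515.7, -202.3, 273.3]
tcp_rot: [[-0.04, 0.999, 0.006], [0.999, 0.04, -0.002], [-0.002, 0.006, -1.0]]
ft_force: [0.1, -0.2, -1.4]
gripper_width: 61.9
```

```bash
cat >> h.py <<'E'
def fit_spring(p_tcp, n=("scene","side"), rad=45, dz=56):
    "points near held spring: fit plane of narrow/rim annuli is hard; report PCA normal"
    pass
E
python3 -c "
from h import *
c=cam('wrist'); cv2.imwrite('pics/w2.png',c['image'])
# target: hole centre at s=62 on axis, theta 50
s=62;th=np.radians(50)
p=SH+A*(s+6*np.cos(th))+EX*6*np.sin(th)+[0,0,54]; print(p,row(p+[0,0,40],195.07),row(p,195.07))"
```

```text
[621.97615416 174.32075321 209.49475547] [37.145, 12.246, 2.168, -1.794] [37.148, 12.237, 6.168, -1.794]
```

View pics/w2.png

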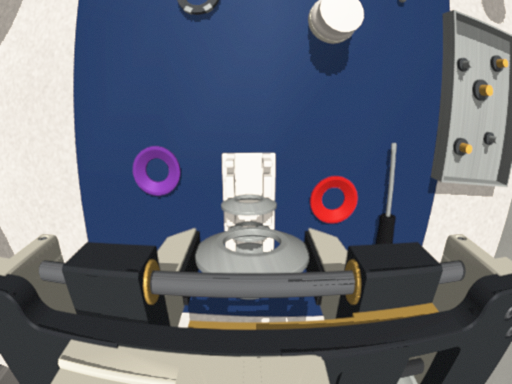

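Request:
jog_arm --pt "5.5 37.15 12.25 2 -1.794" --pt "5.5 37.15 12.25 2 -1.794" --pt "5.5 37.15 12.25 2 -1.794" --pt "5.5 37.15 12.25 2 -1.794" --pt "5.5 37.15 12.25 2 -1.794" --pt "5.5 37.15 12.25 2 -1.794" --pt "5.5 37.15 12.25 2 -1.794" --pt "5.5 37.15 12.25 2 -1.794" --pt "5.5 37.15 12.25 2 -1.794" --pt "5.5 37.15 12.25 2 -1.794" --pt "5.5 37.15 12.25 2 -1.794" --pt "5.5 37.15 12.25 2 -1.794"

```text
time: 5.32
tool_pos: [620.8, 174.2, 248.8]
tcp_rot: [[-0.966, -0.258, -0.002], [-0.258, 0.966, -0.0], [0.002, 0.0, -1.0]]
ft_force: [0.1, 0.0, -1.6]
gripper_width: 61.8
```

```bash
cat >> h.py <<'E'
def held(show=None):
    s=observe(); R=np.array(s["tcp_rot"]); out=[]
    for n in("scene","side"):
        c=cam(n); W=cloud(c)
        if show: cv2.imwrite(f"pics/{show}_{n}.png",c["image"])
        Q=(W-s["tool_pos"])@R
        m=(abs(Q[...,1])<30)&(abs(Q[...,0])<40)&(Q[...,2]>10)&(Q[...,2]<100)
        out.append(Q[m]); print(n,m.sum())
    return s,out
E
python3 -c "
from h import *
s,o=held('a1'); print(s['tool_pos'],s['joints'],s['gripper_width'])
for q in o:
    for lo in range(10,100,6):
        k=q[(q[:,2]>=lo)&(q[:,2]<lo+6)]
        if len(k)>3: print(lo,len(k),np.percentile(k[:,0],[5,50,95]).round(1),np.percentile(k[:,1],[5,95]).round(1))
s=62;th=np.radians(50)
p=SH+A*(s+6*np.cos(th))+EX*6*np.sin(th)+[0,0,54]; print(row(p+[0,0,40],195.07))
a=cv2.imread('pics/a1_scene.png');b=cv2.imread('pics/a1_side.png')
cv2.imwrite('pics/a1.png',np.hstack([cv2.resize(a[80:260,230:430],(400,360)),cv2.resize(b[20:200,100:300],(400,360))]))
"
```

```text
scene 298
side 436
[620.84269022 174.15829854 248.78542582] [-0.08656437  0.51982352 -0.31576892  1.60619871  0.17840302  1.04645679
  1.37864311] 61.790693631947484
22 6 [-7.6 -0.7  1. ] [-16.   29.8]
28 19 [-6.3  0.5  3. ] [-9.9 29.1]
34 23 [-0.3  2.8  5.1] [-6.2 28.1]
40 26 [-1.9  2.1  6.6] [ 9.9 29.6]
46 25 [-6.8  2.   6.2] [14.8 28.4]
52 23 [-4.5  1.8  8.1] [16.2 29.2]
58 29 [-4.6  2.5  7.7] [12.2 29.5]
64 33 [-1.3  2.9  6.6] [-8.1 24.8]
70 51 [-1.8  1.5  5.7] [-24.5  21.8]
76 40 [-2.5 -0.9  1.3] [-16.9  17.1]
82 10 [-2.6 -1.8 -0.6] [-8.7  7.3]
94 10 [18.4 21.  26.9] [-4.6  2.7]
16 10 [-7.   1.2  8.1] [-4.9 30. ]
22 49 [-1.2  3.7  7.5] [-17.2  29.1]
28 56 [-1.7  6.1  8.6] [-23.   28.6]
34 61 [ 2.7  7.3 10. ] [-24.4  28.9]
40 38 [4.1 6.9 8.9] [-25.8  28.7]
46 29 [4.1 7.2 9.6] [-25.9  29.1]
52 30 [3.6 6.3 9. ] [-26.3  29.1]
58 37 [2.9 6.5 9.3] [-26.   29.4]
64 41 [2.3 6.2 9.7] [-25.6  24.2]
70 40 [1.7 5.3 8.1] [-25.   19.1]
76 26 [1.1 3.2 6.5] [-18.4  11.8]
82 7 [-0.4  1.6  2.9] [-9.3  9.5]
94 12 [19.2 23.6 27.9] [-7.9  3.8]
[-0.079, -0.022, 0.004, -0.001]
```

View pics/a1.png

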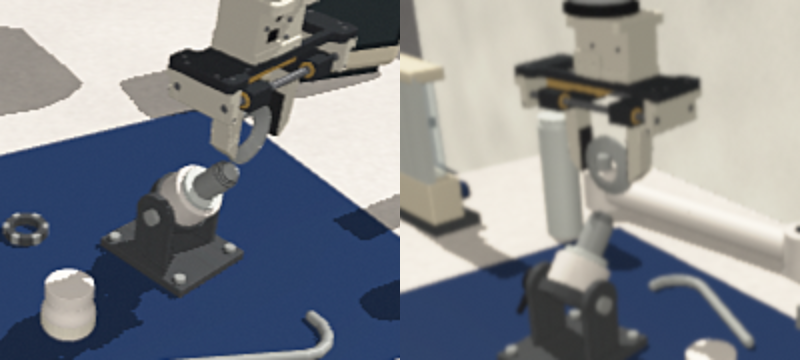

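```bash
cat >> h.py <<'E'
def way(wps,sgn=1,h=54,yaw=195.07):
    "hole-centre s, theta deg -> rows from current pose"
    st=observe()
    for s,t in wps:
        t=np.radians(t); p=SH+A*(s+sgn*6*np.cos(t))+sgn*EX*6*np.sin(t)+[0,0,h]
        print(s,row(p,yaw,st))
E
python3 -c "
from h import *
way([(90,50),(75,50),(60,50),(52,50),(48,50),(45,48),(42,43),(40,39),(38,32),(36,20),(34,12),(30,8),(25,5),(15,3),(8,0),(3,0)])"
```

```text
90 [-1.881, -0.021, 1.857, -0.001]
75 [-0.918, -0.022, 3.007, -0.001]
60 [0.045, -0.023, 4.157, -0.001]
52 [0.559, -0.024, 4.771, -0.001]
48 [0.815, -0.024, 5.077, -0.001]
45 [1.008, -0.024, 5.287, -0.001]
42 [1.205, -0.025, 5.464, -0.001]
40 [1.34, -0.025, 5.576, -0.001]
38 [1.487, -0.025, 5.659, -0.001]
36 [1.666, -0.025, 5.698, -0.001]
34 [1.842, -0.025, 5.782, -0.001]
30 [2.125, -0.026, 6.056, -0.001]
25 [2.468, -0.026, 6.417, -0.001]
15 [3.125, -0.027, 7.169, -0.001]
8 [3.598, -0.027, 7.685, -0.001]
3 [3.919, -0.028, 8.069, -0.001]
```

Request:
jog_arm --pt "5.5 -1.88 -0.02 1.86 0" --pt "5.5 -0.92 -0.02 3.0 0" --pt "5.5 0.05 -0.02 4.16 0" --pt "5.5 0.56 -0.02 4.77 0" --pt "5.5 0.82 -0.02 5.08 0" --pt "5.5 1.0 -0.02 5.29 0" --pt "5.5 1.0 -0.02 5.29 0"

```text
time: 6.3
tool_pos: [617.5, 173.2, 201.4]
tcp_rot: [[-0.966, -0.26, 0.016], [-0.26, 0.966, 0.005], [-0.016, 0.001, -1.0]]
ft_force: [11.4, 3.2, 0.7]
gripper_width: 61.6
```

```bash
cat >> h.py <<'E'
def crop(name):
    a=cam("scene")["image"];b=cam("side")["image"]
    cv2.imwrite(f"pics/{name}.png",np.hstack([cv2.resize(a[100:240,260:400],(400,400),interpolation=2),cv2.resize(b[80:220,120:260],(400,400),interpolation=2)]))
E
python3 -c "
from h import *
s=observe();print(s['ft_force'],s['moment'])
way([(45,48),(42,43),(40,39),(38,32),(36,20),(34,12),(30,8),(25,5),(15,3),(8,0),(3,0)]);crop('b1')"
```

```text
[11.40786173  3.23454945  0.73708035] [ 0.79328823 -2.91369992 -0.01854168]
45 [0.64, -0.005, 0.459, -0.0]
42 [0.84, -0.005, 0.633, -0.0]
40 [0.977, -0.005, 0.743, -0.0]
38 [1.125, -0.005, 0.822, -0.0]
36 [1.305, -0.005, 0.858, -0.0]
34 [1.482, -0.005, 0.939, -0.0]
30 [1.77, -0.006, 1.209, -0.0]
25 [2.119, -0.006, 1.563, -0.0]
15 [2.789, -0.007, 2.304, -0.0]
8 [3.271, -0.007, 2.811, -0.0]
3 [3.599, -0.008, 3.189, -0.0]
```

View pics/b1.png

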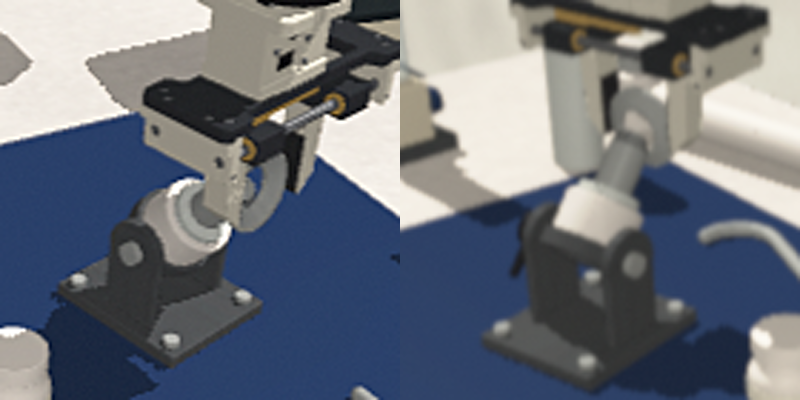

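Request:
jog_arm --pt "5.5 0 0 0 0" --pt "5.5 0 0 0 0"

```text
time: 6.65
tool_pos: [617.6, 173.2, 201.4]
tcp_rot: [[-0.966, -0.26, 0.016], [-0.26, 0.966, 0.005], [-0.016, 0.001, -1.0]]
ft_force: [11.0, 2.7, 0.3]
gripper_width: 61.8
```

```bash
python3 -c "
from h import *
s,o=held();print(s['ft_force'],s['moment'],s['tool_pos'])
for q in o:
    for lo in range(16,94,6):
        k=q[(q[:,2]>=lo)&(q[:,2]<lo+6)]
        if len(k)>3: print(lo,len(k),np.percentile(k[:,0],[5,50,95]).round(1),np.percentile(k[:,1],[5,95]).round(1))
"
```

```text
scene 365
side 527
[10.96586891  2.73253025  0.25147216] [ 0.86512288 -2.90543848  0.01083275] [617.56503753 173.19602254 201.39043059]
28 4 [-3.7 -0.2  2.7] [-7.1 29.9]
34 22 [-1.3  2.3  5.9] [-8.3 25.1]
40 25 [-6.8  2.   7. ] [12.8 29.5]
46 21 [-6.1  3.   6.6] [15.2 29.2]
52 33 [-4.1  5.6 13.9] [ 0.  28.4]
58 38 [-0.5  5.5  8.8] [-4.5 26. ]
64 46 [-1.6  3.5  7.2] [-7.2 25.7]
70 57 [-2.2  0.7  8.1] [-20.3  22.3]
76 43 [-3.5 -1.6 38.2] [-15.9  18.3]
82 28 [-3.3 27.2 38.9] [-15.7   7.2]
88 21 [21.5 29.8 38.8] [-15.5  -4.8]
16 6 [-5.8  1.9  5.8] [-2.  29.2]
22 44 [0.3 5.2 8.3] [-16.2  28.9]
28 57 [-4.5  6.1  8.9] [-22.1  29.7]
34 55 [ 4.2  7.8 10.6] [-24.8  24.5]
40 35 [ 4.9  7.9 10.2] [-26.   29.3]
46 38 [ 4.8  8.3 19.6] [-27.3  25.5]
52 70 [ 5.4 20.5 31.2] [-23.1  28.3]
58 67 [ 5.5 27.7 36.8] [-23.   16.4]
64 62 [ 3.5 28.4 39.3] [-25.1   4.5]
70 42 [-0.  23.4 39.3] [-24.2  -7.1]
76 29 [ 0.2  4.2 37.5] [-18.3  -5.3]
82 15 [-0.1 32.  38.3] [-15.8  -3.1]
88 5 [32.7 37.1 38.8] [-15.1 -13.5]
```

Request:
jog_arm --pt "5.5 0 0 0 0" --pt "5.5 0 0 0 0" --pt "5.5 0.1 0 0 0" --pt "5.5 0.3 0 0 0" --pt "5.5 0.5 0 0 0" --pt "5.5 0.5 0 0 0" --squeeze 12

```text
time: 7.5
tool_pos: [608.4, 170.8, 199.0]
tcp_rot: [[-0.966, -0.26, 0.005], [-0.26, 0.966, 0.002], [-0.005, 0.0, -1.0]]
ft_force: [5.3, 1.2, 1.1]
gripper_width: 62.4
```

```bash
cat >> h.py <<'E'
def tilt():
    "fit plane of spring's near annulus: PCA of cloud points within 36mm of contact, tool frame"
    s,o=held(); print(np.round(s['ft_force'],1),np.round(s['tool_pos'],1),s['gripper_width'])
    for q in o:
        print([(lo,len(k),*np.percentile(k[:,0],[10,50,90]).round(1)) for lo in range(16,94,6) for k in [q[(q[:,2]>=lo)&(q[:,2]<lo+6)]] if len(k)>5])
E
python3 -c "
from h import *
tilt()
way([(45,48),(42,43),(40,39),(38,32),(36,20),(34,12),(30,8)])"
```

```text
scene 512
side 541
[5.3 1.2 1.1] [608.4 170.8 199. ] 62.40184752648874
[(28, 7, np.float64(-9.1), np.float64(-3.2), np.float64(5.1)), (34, 14, np.float64(0.5), np.float64(4.2), np.float64(7.7)), (40, 29, np.float64(0.6), np.float64(4.9), np.float64(8.6)), (46, 45, np.float64(-0.9), np.float64(4.1), np.float64(8.2)), (52, 60, np.float64(-3.6), np.float64(0.1), np.float64(3.6)), (58, 64, np.float64(-7.7), np.float64(-3.7), np.float64(0.9)), (64, 72, np.float64(-10.7), np.float64(-7.0), np.float64(-2.6)), (70, 66, np.float64(-14.9), np.float64(-11.7), np.float64(-7.2)), (76, 29, np.float64(-17.6), np.float64(-15.7), np.float64(-13.4)), (82, 37, np.float64(16.0), np.float64(30.4), np.float64(38.2)), (88, 38, np.float64(20.0), np.float64(30.6), np.float64(37.2))]
[(22, 28, np.float64(0.4), np.float64(12.1), np.float64(13.8)), (28, 47, np.float64(6.5), np.float64(11.7), np.float64(14.5)), (34, 50, np.float64(7.1), np.float64(10.8), np.float64(14.0)), (40, 40, np.float64(6.1), np.float64(9.4), np.float64(12.5)), (46, 53, np.float64(4.0), np.float64(8.6), np.float64(14.3)), (52, 67, np.float64(3.2), np.float64(13.0), np.float64(21.8)), (58, 58, np.float64(1.5), np.float64(20.6), np.float64(27.4)), (64, 58, np.float64(-0.1), np.float64(25.9), np.float64(31.8)), (70, 60, np.float64(-2.0), np.float64(30.5), np.float64(37.6)), (76, 40, np.float64(-10.5), np.float64(31.1), np.float64(38.9)), (82, 19, np.float64(21.3), np.float64(29.7), np.float64(37.6)), (88, 11, np.float64(26.3), np.float64(33.8), np.float64(37.4))]
45 [-0.307, -0.007, 0.217, 0.0]
42 [-0.109, -0.007, 0.393, 0.0]
40 [0.027, -0.007, 0.505, 0.0]
38 [0.174, -0.007, 0.586, 0.0]
36 [0.354, -0.007, 0.624, 0.0]
34 [0.53, -0.007, 0.707, 0.0]
30 [0.815, -0.008, 0.98, 0.0]
```

Request:
jog_arm --pt "5.5 -0.05 0 0.29 0" --pt "5.5 0.05 0 0.37 0" --pt "5.5 0.17 0 0.42 0" --pt "5.5 0.34 0 0.5 0" --pt "5.5 0.62 0 0.76 0" --pt "5.5 0.62 0 0.76 0"

```text
time: 8.35
tool_pos: [601.4, 168.9, 189.7]
tcp_rot: [[-0.966, -0.26, 0.001], [-0.26, 0.966, 0.001], [-0.001, 0.0, -1.0]]
ft_force: [4.3, 2.1, -4.6]
gripper_width: 62.2
```

```bash
python3 -c "
from h import *
tilt()
way([(38,32),(36,20),(34,12),(30,8),(25,5),(15,3),(8,0),(3,0)])"
```

```text
scene 574
side 524
[ 4.3  2.1 -4.6] [601.4 168.9 189.7] 62.22852451189297
[(34, 7, np.float64(-5.4), np.float64(4.3), np.float64(7.7)), (40, 86, np.float64(-6.5), np.float64(1.2), np.float64(6.8)), (46, 52, np.float64(-11.9), np.float64(-3.0), np.float64(2.7)), (52, 47, np.float64(-10.7), np.float64(-4.8), np.float64(-0.5)), (58, 44, np.float64(-10.0), np.float64(-6.4), np.float64(-2.5)), (64, 54, np.float64(-11.7), np.float64(-7.6), np.float64(-4.3)), (70, 80, np.float64(-13.8), np.float64(-11.0), np.float64(32.1)), (76, 57, np.float64(-16.6), np.float64(-13.1), np.float64(36.9)), (82, 49, np.float64(15.9), np.float64(22.6), np.float64(34.3)), (88, 51, np.float64(10.5), np.float64(17.6), np.float64(32.8))]
[(22, 31, np.float64(2.3), np.float64(10.8), np.float64(13.8)), (28, 40, np.float64(8.6), np.float64(12.2), np.float64(14.0)), (34, 53, np.float64(6.6), np.float64(11.6), np.float64(14.1)), (40, 52, np.float64(5.9), np.float64(9.9), np.float64(12.3)), (46, 57, np.float64(4.8), np.float64(10.5), np.float64(17.0)), (52, 62, np.float64(3.7), np.float64(15.7), np.float64(21.9)), (58, 58, np.float64(2.8), np.float64(21.9), np.float64(27.9)), (64, 64, np.float64(0.5), np.float64(26.1), np.float64(33.5)), (70, 44, np.float64(-5.5), np.float64(23.7), np.float64(38.6)), (76, 26, np.float64(-9.6), np.float64(27.9), np.float64(35.9)), (82, 15, np.float64(19.5), np.float64(28.8), np.float64(37.7)), (88, 11, np.float64(21.6), np.float64(33.1), np.float64(38.8))]
38 [-0.555, -0.012, -0.33, 0.0]
36 [-0.375, -0.012, -0.292, 0.0]
34 [-0.2, -0.012, -0.208, 0.0]
30 [0.084, -0.012, 0.066, 0.0]
25 [0.428, -0.012, 0.426, 0.0]
15 [1.086, -0.012, 1.177, 0.0]
8 [1.56, -0.012, 1.692, 0.0]
3 [1.882, -0.012, 2.074, 0.0]
```

Request:
jog_arm --pt "5.5 0.2 0 0.2 0" --pt "5.5 0.4 0 0.42 0" --pt "5.5 0.7 0 0.75 0" --pt "5.5 0.7 0 0.75 0"

```text
time: 8.95
tool_pos: [598.8, 168.2, 186.6]
tcp_rot: [[-0.966, -0.26, 0.011], [-0.26, 0.966, 0.003], [-0.012, 0.0, -1.0]]
ft_force: [6.9, 2.3, 10.6]
gripper_width: 62.4
```

```bash
python3 -c "
from h import *
tilt();crop('b2')
way([(25,5),(15,3),(8,0),(3,0)])"
```

```text
scene 606
side 522
[ 6.9  2.3 10.6] [598.8 168.2 186.6] 62.43981423860961
[(34, 54, np.float64(-6.2), np.float64(0.7), np.float64(6.1)), (40, 74, np.float64(-12.1), np.float64(-3.4), np.float64(4.1)), (46, 52, np.float64(-13.5), np.float64(-5.7), np.float64(0.4)), (52, 38, np.float64(-12.8), np.float64(-6.2), np.float64(-2.1)), (58, 44, np.float64(-9.9), np.float64(-7.2), np.float64(-2.1)), (64, 66, np.float64(-13.2), np.float64(-8.4), np.float64(-5.0)), (70, 76, np.float64(-15.3), np.float64(-11.6), np.float64(36.9)), (76, 60, np.float64(-17.2), np.float64(20.2), np.float64(34.8)), (82, 44, np.float64(13.1), np.float64(22.9), np.float64(35.5)), (88, 50, np.float64(6.9), np.float64(17.1), np.float64(29.5))]
[(22, 36, np.float64(4.3), np.float64(10.0), np.float64(12.0)), (28, 48, np.float64(6.7), np.float64(10.1), np.float64(12.7)), (34, 54, np.float64(5.4), np.float64(9.7), np.float64(12.8)), (40, 47, np.float64(5.5), np.float64(9.4), np.float64(13.1)), (46, 55, np.float64(4.4), np.float64(11.7), np.float64(17.5)), (52, 57, np.float64(3.0), np.float64(15.1), np.float64(21.9)), (58, 69, np.float64(0.9), np.float64(21.1), np.float64(29.0)), (64, 62, np.float64(6.5), np.float64(27.9), np.float64(38.1)), (70, 38, np.float64(-6.2), np.float64(24.7), np.float64(38.0)), (76, 25, np.float64(-1.7), np.float64(27.0), np.float64(36.0)), (82, 14, np.float64(19.5), np.float64(30.9), np.float64(36.7)), (88, 11, np.float64(20.4), np.float64(28.6), np.float64(37.7))]
25 [0.154, -0.008, 0.12, 0.0]
15 [0.82, -0.009, 0.864, 0.0]
8 [1.3, -0.009, 1.374, 0.0]
3 [1.625, -0.009, 1.753, 0.0]
```

View pics/b2.png

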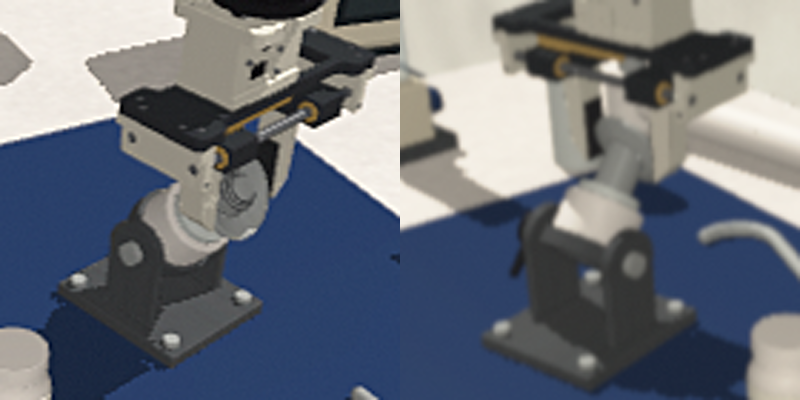

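Request:
jog_arm --pt "5.5 0.2 0 -0.2 0" --pt "5.5 0.46 0 -0.39 0" --pt "5.5 0.6 0 -0.2 0" --pt "5.5 0.8 0 0 0" --pt "5.5 0.8 0 0 0" --squeeze 7

```text
time: 9.78
tool_pos: [586.0, 164.6, 181.7]
tcp_rot: [[-0.966, -0.26, -0.001], [-0.26, 0.966, -0.0], [0.001, 0.0, -1.0]]
ft_force: [1.5, 1.1, -3.2]
gripper_width: 62.3
```

```bash
python3 -c "
from h import *
tilt()
way([(25,5),(15,3),(8,0),(3,0)])"
```

```text
scene 700
side 577
[ 1.5  1.1 -3.2] [586.  164.6 181.7] 62.253511077345834
[(28, 20, np.float64(-20.1), np.float64(-16.4), np.float64(-6.0)), (34, 68, np.float64(-24.4), np.float64(-15.8), np.float64(-3.8)), (40, 96, np.float64(-26.9), np.float64(-6.3), np.float64(8.1)), (46, 52, np.float64(-27.2), np.float64(-10.2), np.float64(5.3)), (52, 51, np.float64(-24.8), np.float64(-11.4), np.float64(-2.9)), (58, 53, np.float64(-20.7), np.float64(-16.1), np.float64(-9.4)), (64, 97, np.float64(-27.6), np.float64(-22.0), np.float64(-16.6)), (70, 49, np.float64(-30.4), np.float64(-22.8), np.float64(33.1)), (76, 53, np.float64(-0.2), np.float64(14.4), np.float64(32.8)), (82, 61, np.float64(-5.5), np.float64(7.2), np.float64(30.3)), (88, 48, np.float64(-5.6), np.float64(3.2), np.float64(29.7))]
[(22, 8, np.float64(-7.4), np.float64(-1.0), np.float64(7.1)), (28, 36, np.float64(-15.5), np.float64(-0.3), np.float64(17.7)), (34, 83, np.float64(-8.9), np.float64(0.5), np.float64(16.1)), (40, 49, np.float64(-5.1), np.float64(8.4), np.float64(14.1)), (46, 36, np.float64(0.1), np.float64(7.9), np.float64(11.0)), (52, 44, np.float64(3.2), np.float64(9.0), np.float64(14.5)), (58, 105, np.float64(4.6), np.float64(23.3), np.float64(36.5)), (64, 85, np.float64(5.6), np.float64(28.8), np.float64(38.6)), (70, 47, np.float64(9.7), np.float64(27.1), np.float64(38.5)), (76, 46, np.float64(9.1), np.float64(28.6), np.float64(37.4)), (82, 22, np.float64(9.7), np.float64(29.7), np.float64(37.9)), (88, 11, np.float64(5.4), np.float64(13.1), np.float64(36.6))]
25 [-1.167, 0.002, -0.358, 0.0]
15 [-0.51, 0.003, 0.394, 0.0]
8 [-0.037, 0.003, 0.91, 0.0]
3 [0.284, 0.003, 1.294, 0.0]
```

Request:
jog_arm --pt "5.5 0.1 0 0.3 0" --pt "5.5 0.2 0 0.6 0" --pt "5.5 0.4 0 0.9 0" --pt "5.5 0.5 0 1.1 0" --pt "5.5 0.55 0 1.2 0" --pt "5.5 0.55 0 1.2 0" --squeeze 12

```text
time: 10.62
tool_pos: [581.2, 163.4, 170.7]
tcp_rot: [[-0.966, -0.26, 0.0], [-0.26, 0.966, 0.0], [-0.0, 0.0, -1.0]]
ft_force: [-1.9, -0.5, 4.0]
gripper_width: 62.1
```

```bash
cat >> h.py <<'E'
def stack(rin=17,rout=34):
    "cloud around spindle in spindle frame: height s vs (e,y) sectors"
    Y=np.cross(A,EX); Qs=[]
    for n in("scene","side"):
        W=cloud(cam(n)).reshape(-1,3); W=W[~np.isnan(W).any(1)]; d=W-SH; Qs.append(np.stack([d@EX,d@Y,d@A],1))
    for n,Q in zip(("scene","side"),Qs):
        r=np.hypot(Q[:,0],Q[:,1]); ph=np.degrees(np.arctan2(Q[:,1],Q[:,0]))
        for lo in range(-180,180,45):
            o=[]
            for a,b in((17,20),(20,24),(24,28),(28,34)):
                k=Q[(r>a)&(r<b)&(ph>=lo)&(ph<lo+45)&(Q[:,2]>-2)&(Q[:,2]<45)]
                o.append((len(k),*np.percentile(k[:,2],[10,50,90]).round(1).tolist()) if len(k)>4 else 0)
            if any(o): print(n,lo,o)
E
python3 -c "
from h import *
s=observe();print(s['ft_force'],s['tool_pos'],s['gripper_width'])
stack();way([(8,0),(3,0)])"
```

```text
[-1.89188862 -0.52444396  3.9589589 ] [581.15715148 163.43600097 170.72513322] 62.1410248434672
scene -90 [0, (8, 9.2, 10.8, 11.3), (10, 10.2, 12.5, 13.8), (23, 9.3, 11.7, 15.2)]
scene -45 [(7, 6.0, 7.3, 9.4), (9, 6.7, 7.9, 9.2), (12, 8.0, 9.4, 11.1), (24, 8.1, 10.0, 12.3)]
scene 0 [(9, -0.3, 7.1, 9.0), (15, 7.1, 9.3, 11.4), (16, 8.6, 10.8, 12.8), (25, 8.9, 10.7, 12.5)]
scene 45 [0, 0, (5, 11.1, 12.4, 13.5), (8, 12.3, 14.2, 14.9)]
scene 90 [0, 0, 0, (19, 21.6, 25.5, 33.1)]
side -180 [(15, 4.6, 10.9, 32.5), (20, -0.0, 10.1, 12.6), (22, -1.3, 13.7, 17.2), (24, 14.3, 17.2, 19.5)]
side -135 [(9, 5.4, 7.2, 22.5), (13, -1.3, 1.6, 10.0), (21, 0.2, 9.0, 14.2), (12, 9.6, 14.3, 16.7)]
side 45 [0, 0, 0, (10, 6.7, 9.1, 11.2)]
side 90 [0, 0, 0, (46, 2.1, 10.9, 28.8)]
side 135 [0, (13, -0.6, 9.8, 12.5), (10, 11.7, 14.6, 15.8), (12, 16.6, 18.2, 19.6)]
8 [-0.539, -0.009, -0.202, 0.0]
3 [-0.217, -0.008, 0.181, 0.0]
```

Request:
jog_arm --pt "5.5 0.1 0 0.2 0" --pt "5.5 0.2 0 0.4 0" --pt "5.5 0.3 0 0.6 0" --pt "5.5 0.3 0 0.6 0" --squeeze 20

```text
time: 11.22
tool_pos: [580.8, 163.3, 168.7]
tcp_rot: [[-0.966, -0.26, 0.006], [-0.26, 0.966, 0.001], [-0.006, -0.001, -1.0]]
ft_force: [-5.6, -2.1, 25.0]
gripper_width: 62.0
```

```bash
python3 -c "
from h import *
s=observe();print(s['ft_force'],s['tool_pos'],s['gripper_width'])
stack();way([(8,0),(3,0)])"
```

```text
[-5.64660429 -2.14681421 24.95886897] [580.75667577 163.34523733 168.67226013] 61.957513702347846
scene -90 [0, (8, 7.4, 9.2, 10.3), (7, 9.0, 9.8, 11.5), (23, 8.2, 10.0, 13.2)]
scene -45 [(7, 4.1, 5.5, 6.8), (10, 5.8, 6.5, 8.4), (11, 6.9, 7.6, 9.2), (24, 6.3, 8.0, 10.0)]
scene 0 [(8, 2.4, 5.3, 7.6), (13, 5.2, 6.6, 7.8), (17, 6.9, 8.9, 10.7), (26, 7.0, 9.8, 11.0)]
scene 45 [0, 0, 0, (7, 9.8, 10.5, 12.2)]
scene 90 [0, 0, 0, (16, 20.3, 26.1, 30.4)]
side -180 [(14, 6.2, 27.1, 33.2), (18, -0.2, 9.8, 11.7), (28, -1.2, 13.0, 17.8), (22, 14.4, 17.0, 19.7)]
side -135 [(7, 5.6, 7.0, 28.5), (17, -0.6, 6.4, 8.8), (14, -1.2, 8.4, 11.9), (15, 9.6, 14.2, 16.9)]
side -90 [0, (6, -0.8, 3.3, 5.4), 0, 0]
side 45 [0, 0, 0, (7, 6.4, 8.1, 9.3)]
side 90 [0, 0, 0, (52, 2.3, 12.6, 30.5)]
side 135 [(5, 8.4, 9.6, 20.6), (14, -1.3, 10.4, 12.8), (12, 12.5, 14.9, 16.3), (10, 16.8, 18.4, 20.1)]
8 [-0.583, -0.01, -0.4, 0.0]
3 [-0.259, -0.01, -0.019, 0.0]
```

Request:
jog_arm --pt "7.6 0 0 -0.3 0" --pt "7.6 0 0 -0.3 0" --pt "7.6 0 0 -0.3 0" --pt "7.6 0 0 -4 0" --pt "7.6 0 0 -8 0" --pt "0 2.1 0 -8 0" --pt "0 2.1 0 -8 0" --pt "0 2.1 0 -8 0" --pt "0 2.1 0 -8 0" --pt "0 2.1 0 -8 0" --pt "0 2.1 0 -8 0"

```text
time: 12.7
tool_pos: [558.2, 157.1, 244.0]
tcp_rot: [[-0.966, -0.26, -0.0], [-0.26, 0.966, 0.0], [0.0, 0.0, -1.0]]
ft_force: [0.4, 0.2, -0.2]
gripper_width: 20.7
```

```bash
python3 -c "
from h import *
s=observe();print(s['ft_force'],s['tool_pos'],s['gripper_width'])
stack();print(row([560,157.6,206],195.07));crop('b3')"
```

```text
[ 0.37059943  0.23116973 -0.18467204] [558.19186015 157.1329282  244.00297323] 20.702732160113104
scene -180 [(8, 11.4, 13.1, 14.2), (9, 11.4, 16.4, 17.0), (15, 16.6, 18.2, 19.8), (13, 15.5, 18.8, 20.1)]
scene -135 [(5, 11.1, 11.6, 13.0), (16, -0.4, 10.4, 14.0), (13, 0.7, 13.9, 16.6), (25, 12.8, 14.2, 17.4)]
scene -90 [(9, 7.1, 8.1, 24.4), (7, 7.9, 9.0, 10.0), (10, 8.1, 10.4, 12.5), (28, 7.6, 10.5, 12.5)]
scene -45 [(6, 4.6, 6.4, 7.7), (12, 5.8, 7.7, 8.4), (11, 7.5, 8.0, 8.7), (22, 7.4, 8.9, 10.4)]
scene 0 [(5, 5.3, 6.4, 7.5), (16, 5.9, 7.8, 9.3), (16, 7.1, 8.6, 10.6), (21, 7.5, 9.4, 10.7)]
scene 45 [0, 0, (5, 8.1, 9.6, 11.4), (6, 10.6, 11.4, 13.1)]
scene 135 [0, (16, 13.9, 16.2, 18.0), (16, 17.0, 19.1, 21.2), (6, 19.2, 19.8, 20.2)]
side -180 [(10, 2.2, 8.9, 26.6), (21, -1.6, 1.6, 11.3), (17, -0.6, 12.6, 14.6), (31, 14.1, 16.8, 19.2)]
side -135 [(13, 5.9, 21.6, 36.2), (17, -0.5, 6.6, 9.1), (21, -0.5, 8.7, 11.5), (31, 10.2, 13.3, 16.6)]
side -90 [0, (5, 1.1, 3.8, 5.5), (7, 0.5, 5.4, 6.1), (14, 6.9, 9.1, 12.1)]
side 135 [0, (13, -0.2, 9.9, 12.5), (10, -1.3, 13.1, 14.5), (16, 14.9, 17.0, 19.8)]
[-0.194, -0.0, 3.814, 0.0]
```

View pics/b3.png

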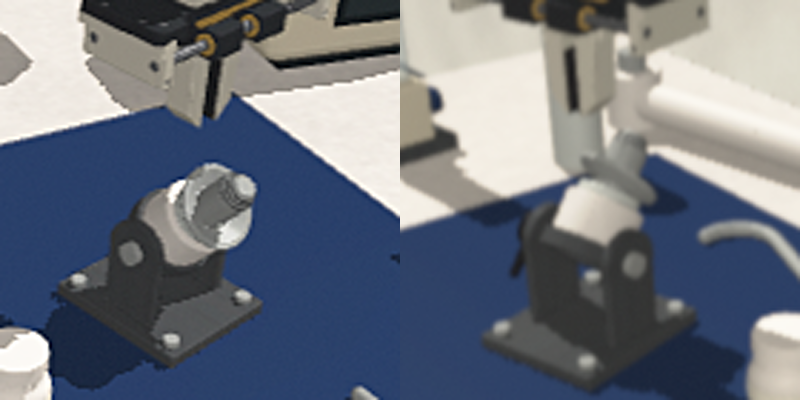

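Request:
jog_arm --pt "0 -0.1 0 2.8 0" --pt "0 -0.1 0 3.3 0" --pt "0 -0.1 0 3.6 0" --pt "0 -0.1 0 3.8 0" --pt "0 -0.1 0 4.0 0" --pt "0 -0.1 0 4.2 0" --pt "0 -0.1 0 4.35 0" --pt "0 -0.1 0 4.35 0" --squeeze 20

```text
time: 13.9
tool_pos: [559.9, 157.7, 205.2]
tcp_rot: [[-0.966, -0.26, 0.003], [-0.26, 0.966, -0.0], [-0.003, -0.001, -1.0]]
ft_force: [-8.8, -2.8, 25.3]
gripper_width: 0.7
```

```bash
python3 -c "
from h import *
s=observe();print(s['ft_force'],s['tool_pos'],s['gripper_width'])
stack()"
```

```text
[-8.75418308 -2.84676737 25.32541104] [559.85419757 157.72880403 205.16518753] 0.7200130912078334
scene -180 [(6, 12.1, 13.2, 14.5), (13, -0.5, 15.2, 16.8), (14, 16.5, 17.7, 20.1), (17, 15.0, 19.9, 25.8)]
scene -135 [(6, 9.9, 11.9, 12.7), (13, -0.5, 10.5, 13.6), (13, -0.6, 14.9, 16.9), (25, 12.5, 14.9, 16.7)]
scene -90 [0, (9, 6.1, 9.0, 10.3), (9, 8.9, 11.1, 12.2), (30, 7.3, 10.7, 12.7)]
scene -45 [(8, 4.7, 5.8, 6.6), (9, 6.8, 7.5, 8.4), (10, 7.3, 8.4, 9.1), (27, 6.3, 8.3, 10.0)]
scene 0 [(8, 1.6, 5.4, 7.6), (13, 6.1, 7.4, 8.4), (16, 6.2, 9.2, 10.2), (23, 7.9, 9.5, 11.6)]
scene 45 [0, 0, 0, (7, 9.7, 11.2, 12.7)]
scene 135 [(5, 13.1, 14.4, 16.5), (14, 14.1, 16.3, 17.9), (17, 17.7, 18.7, 20.4), (13, 20.5, 22.9, 25.5)]
side -180 [(13, 7.4, 27.1, 37.1), (23, -1.2, 8.1, 11.1), (19, 0.4, 13.0, 18.5), (25, 13.6, 16.4, 18.9)]
side -135 [(11, 6.7, 21.4, 31.9), (15, -0.7, 6.7, 9.8), (20, -0.7, 8.6, 13.0), (29, 10.4, 13.2, 15.3)]
side -90 [0, (7, 0.5, 4.0, 5.5), (9, -0.6, 6.2, 7.4), (18, 6.0, 9.1, 12.4)]
side 135 [0, (11, -0.0, 9.8, 12.7), (5, -1.0, 12.6, 14.6), 0]
```

Request:
jog_arm --pt "0 0 0 -1.6 0" --pt "0 -1.24 0 -1.6 0" --pt "0 -1.24 0 -1.2 0" --pt "0 -1.1 0 -0.98 0" --pt "0 -0.95 0 -0.8 0" --pt "0 -0.8 0 -0.62 0" --pt "0 -0.65 0 -0.44 0" --pt "0 -0.5 0 -0.26 0" --pt "0 -0.35 0 -0.1 0" --pt "0 -0.3 0 -0.05 0"

```text
time: 15.25
tool_pos: [562.0, 158.1, 201.4]
tcp_rot: [[-0.966, -0.26, 0.0], [-0.26, 0.966, 0.0], [-0.0, 0.0, -1.0]]
ft_force: [1.2, 0.4, 0.5]
gripper_width: 0.2
```

```bash
python3 -c "
from h import *
s=observe();print(s['ft_force'],s['tool_pos'],s['gripper_width'])
stack()"
```

```text
[1.23170679 0.39834821 0.50417037] [562.01719925 158.11135253 201.35421617] 0.2150132132958211
scene -180 [(5, 5.2, 7.3, 7.6), (9, 5.7, 7.5, 9.1), (18, 9.2, 10.6, 23.4), (30, 8.4, 14.3, 28.3)]
scene -135 [0, (9, 7.8, 8.4, 9.1), (8, 9.4, 9.5, 11.0), (27, 7.6, 9.7, 12.4)]
scene -90 [(5, 4.9, 5.5, 13.9), (9, 7.3, 7.5, 8.9), (7, 8.8, 9.3, 10.4), (30, 8.4, 10.6, 11.7)]
scene -45 [(5, 4.1, 5.4, 5.6), (13, 5.5, 7.0, 7.9), (9, 7.9, 8.8, 10.6), (24, 8.0, 10.5, 12.0)]
scene 0 [(7, 3.9, 5.4, 6.6), (13, 5.3, 6.7, 8.1), (16, 8.4, 9.2, 10.8), (20, 8.4, 10.0, 12.1)]
scene 45 [0, 0, (6, 7.0, 9.3, 12.4), 0]
scene 135 [(9, 4.3, 5.7, 9.8), (10, 6.3, 8.5, 10.9), (16, 8.9, 11.9, 23.6), (20, 10.7, 25.9, 31.0)]
side -180 [(7, 9.5, 18.2, 30.3), (17, -0.8, 2.0, 4.0), (19, -1.5, 4.3, 6.6), (32, 6.9, 9.3, 18.8)]
side -135 [(7, 14.8, 28.9, 37.4), (15, -1.3, 1.5, 4.1), (16, -0.9, 4.6, 6.8), (29, 6.3, 8.7, 11.1)]
side -90 [0, 0, (7, 0.5, 4.1, 4.8), (11, 5.8, 7.5, 11.0)]
side 135 [0, (8, 0.2, 2.8, 3.9), (9, -0.9, 4.7, 6.4), (6, 5.9, 6.8, 7.2)]
```

Request:
jog_arm --pt "0 0.1 0 0.12 0" --pt "0 0.2 0 0.25 0" --pt "0 0.3 0 0.38 0" --pt "0 0.35 0 0.45 0"

```text
time: 15.85
tool_pos: [559.4, 157.4, 198.8]
tcp_rot: [[-0.966, -0.26, 0.002], [-0.26, 0.966, 0.0], [-0.002, -0.0, -1.0]]
ft_force: [-2.3, -1.3, 14.6]
gripper_width: 0.4
```

```bash
python3 -c "
from h import *
s=observe();print(row([517.9,-306.5,215],92.3))"
```

```text
[16.068, -43.717, -1.642, 1.794]
```

Request:
jog_arm --pt "9.18 0 0 -4 0" --pt "9.18 0 -6 -6 0.18" --pt "9.18 16.1 -43.7 -3 1.794" --pt "9.18 16.1 -43.7 -3 1.794" --pt "9.18 16.1 -43.7 -3 1.794" --pt "9.18 16.1 -43.7 -3 1.794" --pt "9.18 16.1 -43.7 -3 1.794" --pt "9.18 16.1 -43.7 -3 1.794" --pt "9.18 16.1 -43.7 -3 1.794" --pt "9.18 16.1 -43.7 -3 1.794" --pt "9.18 16.1 -43.7 -3 1.794" --pt "9.18 16.1 -43.7 -3 1.794"

```text
time: 17.35
tool_pos: [516.6, -306.4, 226.4]
tcp_rot: [[-0.041, 0.999, -0.001], [0.999, 0.041, 0.0], [0.0, -0.001, -1.0]]
ft_force: [-0.6, 0.1, -0.6]
gripper_width: 91.7
```

```bash
python3 -c "
from h import *
print(row([517.9,-306.5,95],92.3))
stack()"
```

```text
[-0.021, 0.139, 13.135, 0.001]
scene -180 [(8, 5.3, 6.9, 7.6), (8, 7.0, 8.3, 9.3), (13, 8.6, 10.7, 11.8), (14, 8.7, 10.7, 12.8)]
scene -135 [(5, 5.3, 6.9, 7.1), (6, 7.7, 8.2, 9.5), (13, 8.8, 9.9, 12.1), (25, 7.5, 9.6, 12.0)]
scene -90 [0, (7, 6.9, 7.7, 9.1), (8, 8.6, 9.8, 10.8), (31, 7.7, 10.1, 11.8)]
scene -45 [(7, 4.5, 5.3, 6.1), (11, 5.6, 8.0, 9.3), (8, 7.1, 9.1, 11.2), (23, 8.8, 9.9, 12.0)]
scene 0 [(9, 2.5, 4.7, 6.9), (11, 6.1, 7.1, 8.1), (18, 7.1, 8.9, 11.1), (17, 9.2, 10.2, 11.0)]
scene 45 [0, 0, 0, (9, 8.8, 9.4, 11.6)]
scene 135 [(6, 6.9, 7.6, 9.0), (12, 7.3, 8.3, 9.6), (16, 9.5, 10.4, 11.6), (12, 9.6, 10.7, 11.9)]
side -180 [(8, 3.0, 23.7, 32.2), (16, -1.5, 0.9, 3.4), (17, -0.1, 4.9, 7.2), (30, 6.3, 8.7, 11.2)]
side -135 [(7, 12.0, 21.4, 26.5), (15, -1.2, 1.8, 3.5), (19, -0.8, 4.2, 6.0), (30, 6.6, 8.7, 11.1)]
side -90 [0, (5, -1.4, 1.2, 3.1), 0, (13, 6.0, 8.2, 10.8)]
side 135 [0, (11, -0.9, 1.0, 3.9), (9, 3.3, 5.2, 6.7), (13, 7.6, 9.0, 11.4)]
```

Request:
jog_arm --pt "9.18 0 0.14 6 0" --pt "9.18 0 0.14 11.5 0" --pt "9.18 0 0.14 13.1 0" --pt "9.18 0 0.14 13.1 0" --pt "5.5 0 0.14 13.1 0" --pt "5.5 0 0.14 13.1 0" --pt "5.5 0 0.14 13.1 0" --pt "5.5 0 0.14 13.1 0" --pt "5.5 0 0.14 10 0" --pt "5.5 0 0.14 4 0" --pt "5.5 0 0.14 -2 0" --pt "5.5 0 0.14 -4 0" --squeeze 20

```text
time: 18.95
tool_pos: [519.8, -307.7, 271.5]
tcp_rot: [[-0.04, 0.999, 0.006], [0.999, 0.04, -0.003], [-0.003, 0.006, -1.0]]
ft_force: [0.8, 0.0, -0.8]
gripper_width: 62.3
```

```bash
python3 -c "
from h import *
print(row(SH+48*L+[0,0,152],195.07))"
```

```text
[47.805, 12.33, 1.062, -1.794]
```

Request:
jog_arm --pt "5.5 47.8 12.3 1.0 -1.794" --pt "5.5 47.8 12.3 1.0 -1.794" --pt "5.5 47.8 12.3 1.0 -1.794" --pt "5.5 47.8 12.3 1.0 -1.794" --pt "5.5 47.8 12.3 1.0 -1.794" --pt "5.5 47.8 12.3 1.0 -1.794" --pt "5.5 47.8 12.3 1.0 -1.794" --pt "5.5 47.8 12.3 1.0 -1.794" --pt "5.5 47.8 12.3 1.0 -1.794" --pt "5.5 47.8 12.3 1.0 -1.794" --pt "5.5 47.8 12.3 1.0 -1.794" --pt "5.5 47.8 12.3 1.0 -1.794"

```text
time: 20.45
tool_pos: [621.9, 175.6, 256.7]
tcp_rot: [[-0.966, -0.258, -0.0], [-0.258, 0.966, -0.0], [0.0, -0.0, -1.0]]
ft_force: [-0.2, 0.3, -1.1]
gripper_width: 62.2
```

```bash
cat >> h.py <<'E'
def kz(pts,h=54):
    "contact (k along L, z) -> rows"
    st=observe()
    for k,z in pts: print((k,z),row([*(SH+k*L)[:2],z+h],195.07,st))
E
python3 -c "
from h import *
tilt();kz([(48,168),(40,168),(30,167),(20,165),(12,163),(20,173)])"
```

```text
scene 265
side 428
[-0.2  0.3 -1.1] [621.9 175.6 256.7] 62.24388653833071
[(22, 10, np.float64(-3.3), np.float64(-2.2), np.float64(1.0)), (28, 52, np.float64(-4.7), np.float64(-2.7), np.float64(-0.4)), (34, 45, np.float64(-6.6), np.float64(-4.9), np.float64(-1.9)), (40, 26, np.float64(-6.2), np.float64(-5.2), np.float64(-2.6)), (46, 20, np.float64(-6.0), np.float64(-5.0), np.float64(-2.8)), (52, 13, np.float64(-6.0), np.float64(-4.7), np.float64(-3.7)), (58, 24, np.float64(-5.7), np.float64(-4.4), np.float64(-1.5)), (64, 20, np.float64(-5.8), np.float64(-3.8), np.float64(-1.2)), (70, 34, np.float64(-4.9), np.float64(-3.5), np.float64(0.6)), (76, 13, np.float64(-2.0), np.float64(-1.1), np.float64(0.3))]
[(16, 9, np.float64(-5.1), np.float64(2.0), np.float64(8.4)), (22, 36, np.float64(-0.1), np.float64(1.8), np.float64(4.7)), (28, 45, np.float64(-0.1), np.float64(1.8), np.float64(3.4)), (34, 45, np.float64(-1.7), np.float64(0.6), np.float64(3.9)), (40, 35, np.float64(-2.1), np.float64(1.3), np.float64(4.3)), (46, 25, np.float64(-3.2), np.float64(0.2), np.float64(3.4)), (52, 32, np.float64(-2.8), np.float64(1.0), np.float64(7.2)), (58, 37, np.float64(-2.6), np.float64(1.9), np.float64(5.0)), (64, 48, np.float64(-2.1), np.float64(1.3), np.float64(4.6)), (70, 59, np.float64(-1.4), np.float64(2.5), np.float64(4.6)), (76, 44, np.float64(2.3), np.float64(4.0), np.float64(5.4)), (82, 13, np.float64(3.9), np.float64(4.8), np.float64(6.2))]
(48, 168) [-0.18, -0.132, 3.483, -0.002]
(40, 168) [0.62, -0.134, 3.483, -0.002]
(30, 167) [1.62, -0.135, 3.583, -0.002]
(20, 165) [2.62, -0.137, 3.783, -0.002]
(12, 163) [3.42, -0.138, 3.983, -0.002]
(20, 173) [2.62, -0.137, 2.983, -0.002]
```

Request:
jog_arm --pt "5.5 -0.18 -0.13 3.48 0" --pt "5.5 0.62 -0.13 3.48 0" --pt "5.5 1.1 -0.13 3.5 0" --pt "5.5 1.6 -0.13 3.58 0" --pt "5.5 2.1 -0.13 3.68 0" --pt "5.5 2.6 -0.13 3.78 0" --pt "5.5 3.0 -0.13 3.88 0" --pt "5.5 3.4 -0.13 3.98 0" --pt "5.5 3.4 -0.13 3.98 0" --squeeze 10

```text
time: 21.68
tool_pos: [588.8, 165.8, 217.1]
tcp_rot: [[-0.966, -0.26, -0.001], [-0.26, 0.966, -0.0], [0.001, -0.0, -1.0]]
ft_force: [0.3, 0.7, 1.7]
gripper_width: 62.2
```

```bash
python3 -c "
from h import *
tilt();kz([(12,163)])
crop('c1')"
```

```text
scene 540
side 555
[0.3 0.7 1.7] [588.8 165.8 217.1] 62.18767021039994
[(34, 16, np.float64(-5.7), np.float64(5.4), np.float64(10.1)), (40, 43, np.float64(-0.4), np.float64(5.1), np.float64(9.0)), (46, 38, np.float64(-7.6), np.float64(-3.3), np.float64(3.1)), (52, 50, np.float64(-15.8), np.float64(-10.3), np.float64(-5.6)), (58, 78, np.float64(-22.3), np.float64(-18.3), np.float64(-12.7)), (64, 59, np.float64(-26.2), np.float64(-23.3), np.float64(-18.6)), (70, 31, np.float64(-28.2), np.float64(-26.4), np.float64(-22.5)), (76, 23, np.float64(-24.2), np.float64(-15.6), np.float64(-3.9)), (82, 61, np.float64(-23.0), np.float64(-6.9), np.float64(23.4)), (88, 69, np.float64(-19.1), np.float64(9.9), np.float64(21.1))]
[(16, 7, np.float64(-4.6), np.float64(2.8), np.float64(6.3)), (22, 9, np.float64(-6.2), np.float64(1.5), np.float64(9.7)), (28, 7, np.float64(-3.4), np.float64(1.3), np.float64(8.9)), (34, 54, np.float64(5.2), np.float64(17.1), np.float64(22.9)), (40, 36, np.float64(4.2), np.float64(14.0), np.float64(19.3)), (46, 11, np.float64(0.8), np.float64(7.0), np.float64(9.9)), (52, 12, np.float64(-5.7), np.float64(0.3), np.float64(9.4)), (58, 23, np.float64(-14.4), np.float64(-9.1), np.float64(-1.8)), (64, 45, np.float64(-20.3), np.float64(-14.2), np.float64(-7.8)), (70, 45, np.float64(-13.2), np.float64(-3.3), np.float64(1.4)), (76, 56, np.float64(-11.0), np.float64(1.9), np.float64(26.6)), (82, 83, np.float64(-3.2), np.float64(10.2), np.float64(28.5)), (88, 79, np.float64(-2.0), np.float64(19.7), np.float64(26.7))]
(12, 163) [-0.026, -0.036, 0.003, 0.0]
```

View pics/c1.png

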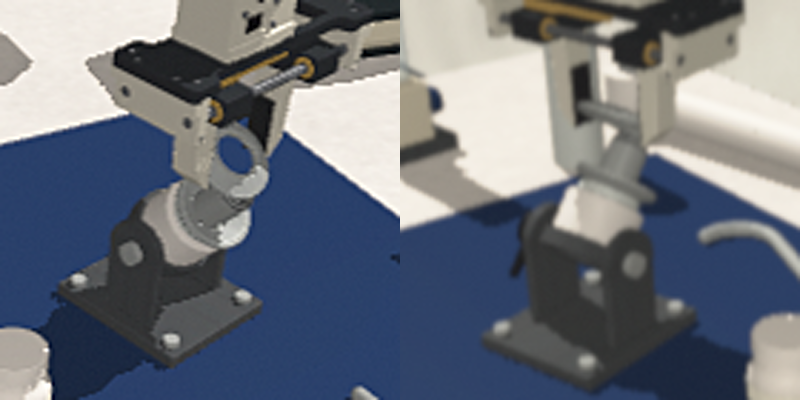

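Request:
jog_arm --pt "5.5 -0.64 -0.03 -0.77 0" --pt "5.5 -1.6 -0.03 0.06 0" --pt "5.5 -2.64 -0.03 0.9 0" --pt "5.5 -2.64 -0.03 0.9 0" --pt "5.5 -2.3 -0.03 1.28 0" --pt "5.5 -2.0 -0.03 1.66 0" --pt "5.5 -1.67 -0.03 2.05 0" --pt "5.5 -1.35 -0.03 2.43 0" --pt "5.5 -1.35 -0.03 2.43 0"

```text
time: 23.0
tool_pos: [602.1, 168.9, 192.4]
tcp_rot: [[-0.966, -0.26, -0.001], [-0.26, 0.966, -0.0], [0.001, -0.0, -1.0]]
ft_force: [-0.2, 0.1, -1.8]
gripper_width: 62.0
```

```bash
python3 -c "
from h import *
tilt();way([(46,0),(30,0),(18,0)],-1)"
```

```text
scene 635
side 455
[-0.2  0.1 -1.8] [602.1 168.9 192.4] 62.02075710974273
[(34, 10, np.float64(2.0), np.float64(5.8), np.float64(8.1)), (40, 61, np.float64(-3.8), np.float64(2.3), np.float64(7.3)), (46, 78, np.float64(-9.1), np.float64(-4.5), np.float64(1.8)), (52, 72, np.float64(-15.5), np.float64(-10.6), np.float64(-6.3)), (58, 91, np.float64(-21.9), np.float64(-17.2), np.float64(-8.2)), (64, 72, np.float64(-25.1), np.float64(-21.8), np.float64(29.6)), (70, 44, np.float64(-28.0), np.float64(-25.0), np.float64(24.5)), (76, 18, np.float64(1.6), np.float64(19.7), np.float64(36.8)), (82, 47, np.float64(8.1), np.float64(16.0), np.float64(37.6)), (88, 78, np.float64(-0.1), np.float64(7.4), np.float64(31.4))]
[(28, 7, np.float64(-2.4), np.float64(5.8), np.float64(9.0)), (34, 52, np.float64(8.8), np.float64(17.6), np.float64(21.8)), (40, 34, np.float64(-0.2), np.float64(12.7), np.float64(17.9)), (46, 45, np.float64(5.1), np.float64(11.7), np.float64(15.2)), (52, 56, np.float64(-0.3), np.float64(15.0), np.float64(20.5)), (58, 65, np.float64(8.2), np.float64(21.5), np.float64(38.4)), (64, 66, np.float64(8.2), np.float64(31.4), np.float64(38.9)), (70, 46, np.float64(8.0), np.float64(31.8), np.float64(38.3)), (76, 21, np.float64(22.2), np.float64(31.3), np.float64(37.1)), (82, 30, np.float64(14.1), np.float64(26.4), np.float64(38.7)), (88, 14, np.float64(20.0), np.float64(29.3), np.float64(39.3))]
46 [0.021, 0.005, 0.021, 0.0]
30 [1.05, 0.005, 1.246, 0.0]
18 [1.822, 0.005, 2.165, 0.0]
```

Request:
jog_arm --pt "5.5 0.25 0 0.3 0" --pt "5.5 0.5 0 0.6 0" --pt "5.5 0.8 0 0.95 0" --pt "5.5 1.1 0 1.3 0" --pt "5.5 1.4 0 1.65 0" --pt "5.5 1.65 0 1.95 0" --pt "5.5 1.65 0 1.95 0" --squeeze 14

```text
time: 23.98
tool_pos: [591.3, 166.5, 178.1]
tcp_rot: [[-0.965, -0.26, 0.012], [-0.26, 0.966, 0.004], [-0.012, 0.0, -1.0]]
ft_force: [2.2, 0.5, 16.2]
gripper_width: 62.1
```

```bash
python3 -c "
from h import *
s=observe();print(s['ft_force'],s['tool_pos'],s['gripper_width'])
stack();way([(18,0)],-1)"
```

```text
[ 2.2296131   0.52860128 16.15224607] [591.29181272 166.46387114 178.12260884] 62.135322081822075
scene -135 [(8, 35.5, 40.2, 42.7), (17, 34.9, 39.7, 42.7), 0, 0]
scene -90 [(7, 28.5, 31.6, 35.6), (19, 26.8, 30.1, 34.0), (25, 14.2, 25.7, 31.4), (32, 8.1, 15.3, 24.6)]
scene -45 [(8, 25.6, 27.9, 28.9), (16, 21.5, 25.6, 28.3), (26, 9.6, 18.6, 23.1), (27, 8.7, 10.7, 15.4)]
scene 0 [(8, 26.5, 28.0, 29.5), (9, 23.1, 26.6, 28.9), (11, 19.3, 20.6, 24.7), (12, 10.1, 11.1, 18.5)]
scene 45 [0, (10, 27.1, 32.8, 37.4), 0, (17, 25.6, 31.6, 36.3)]
scene 90 [0, (9, 40.9, 42.1, 44.0), (9, 36.9, 39.8, 42.5), (19, 36.9, 39.6, 43.5)]
side -180 [(12, 4.6, 29.6, 37.3), (13, -1.7, 0.7, 3.7), (28, -0.3, 5.5, 42.2), (42, 7.1, 10.2, 43.0)]
side -135 [(6, 2.7, 25.7, 34.6), (16, -1.1, 1.6, 3.9), (15, -0.1, 5.0, 6.7), (37, 6.8, 9.9, 37.8)]
side -90 [0, 0, (6, -0.5, 4.2, 5.1), (11, 5.8, 7.6, 10.6)]
side -45 [(6, 18.5, 22.2, 25.3), (6, 16.5, 18.5, 20.4), 0, 0]
side 45 [0, 0, (5, 28.2, 28.6, 30.2), (20, 18.5, 23.8, 27.5)]
side 90 [(5, 36.2, 37.4, 40.0), (10, 32.7, 36.1, 39.2), (10, 31.8, 36.1, 38.8), (46, 19.4, 29.1, 39.1)]
side 135 [0, (13, 0.2, 3.3, 41.8), (19, 0.4, 6.3, 42.6), (19, 6.9, 9.7, 44.5)]
18 [0.66, -0.039, 0.688, 0.0]
```

Request:
jog_arm --pt "5.5 -0.3 0 -0.4 0" --pt "7.6 -0.3 0 -0.4 0" --pt "7.6 -0.3 0 -0.4 0" --pt "7.6 -0.3 0 -0.6 0" --pt "7.6 -0.3 0 -4 0" --pt "0 0.2 0 -7.5 0" --pt "0 0.2 0 -7.5 0" --pt "0 0.2 0 -7.5 0" --pt "0 0.2 0 -7.5 0" --pt "0 0.2 0 -7.5 0" --pt "0 0.2 0 -7.5 0" --pt "0 0.2 0 -7.5 0"

```text
time: 25.58
tool_pos: [584.7, 164.3, 247.9]
tcp_rot: [[-0.966, -0.26, -0.0], [-0.26, 0.966, -0.0], [0.0, 0.0, -1.0]]
ft_force: [0.1, -0.0, 0.1]
gripper_width: 10.6
```

```bash
cat >> h.py <<'E'
def press(ss,e=-29):
    st=observe()
    for s in ss:
        p=SH+s*A+e*EX+[0,0,66]; print(s,row(p,195.07,st))
E
python3 -c "
from h import *
s=observe();print(s['ft_force'],s['tool_pos'],s['gripper_width'])
stack();press([45,35,25,16,12])"
```

```text
[ 0.09849166 -0.00759077  0.12781145] [584.71866609 164.25815804 247.91673415] 10.601113797436104
scene -180 [(13, 6.1, 40.6, 43.9), (20, 6.0, 41.8, 43.7), (23, 9.3, 10.6, 44.1), (32, 8.1, 11.5, 43.4)]
scene -135 [(13, 7.4, 38.5, 42.0), (25, 7.6, 36.0, 40.4), (35, 9.7, 33.1, 41.0), (58, 8.6, 28.5, 36.5)]
scene -90 [(11, 7.6, 30.8, 32.5), (26, 7.4, 27.8, 32.1), (35, 10.0, 23.5, 30.2), (45, 8.3, 12.1, 24.9)]
scene -45 [(8, 25.4, 28.2, 28.6), (18, 15.4, 21.8, 26.3), (27, 9.1, 16.0, 20.1), (26, 7.9, 10.0, 12.7)]
scene 0 [(8, 24.6, 27.5, 29.4), (9, 20.2, 25.8, 28.0), (12, 15.3, 21.3, 24.2), (12, 8.5, 10.0, 17.2)]
scene 45 [0, (8, 29.3, 33.3, 36.2), (8, 25.4, 31.5, 34.9), (8, 24.7, 27.8, 31.9)]
scene 90 [0, (9, 38.3, 42.1, 44.1), (9, 39.5, 42.3, 43.3), (6, 33.5, 36.9, 41.2)]
scene 135 [0, (6, 8.7, 44.4, 44.8), (7, 9.5, 11.3, 44.5), (5, 10.1, 10.6, 30.7)]
side -180 [(8, 2.7, 15.0, 30.5), (22, -0.7, 2.8, 5.1), (20, -0.1, 6.3, 42.3), (45, 6.7, 10.2, 43.0)]
side -135 [(6, 8.4, 21.2, 29.9), (14, -0.7, 2.6, 19.9), (17, -0.6, 4.4, 28.6), (56, 6.4, 18.2, 36.6)]
side -90 [(6, 24.8, 26.4, 29.5), (12, -0.3, 3.6, 22.2), (15, 4.1, 17.4, 22.7), (21, 6.4, 11.3, 24.1)]
side -45 [(6, 18.3, 19.9, 21.9), 0, 0, 0]
side 45 [0, 0, (5, 26.8, 28.6, 29.2), 0]
side 90 [0, (10, 32.8, 36.3, 39.2), (13, 31.6, 36.4, 39.2), (11, 27.8, 34.2, 38.5)]
side 135 [0, (15, -0.3, 3.6, 41.1), (14, 4.7, 6.4, 42.2), (21, 7.1, 10.1, 43.9)]
45 [0.059, 0.003, 2.099, 0.0]
35 [0.702, 0.003, 2.866, 0.0]
25 [1.345, 0.004, 3.632, 0.0]
16 [1.923, 0.004, 4.321, 0.0]
12 [2.18, 0.004, 4.628, 0.0]
```

Request:
jog_arm --pt "0 -0.6 0.8 1.3 0" --pt "0 -0.3 0.8 1.7 0" --pt "0 0.06 0.8 2.1 0" --pt "0 0.38 0.8 2.48 0" --pt "0 0.7 0.8 2.87 0" --pt "0 1.02 0.7 3.25 0" --pt "0 1.34 0.5 3.63 0" --pt "0 1.6 0.4 3.94 0" --pt "0 1.6 0.4 3.94 0"

```text
time: 26.8
tool_pos: [567.8, 163.5, 208.4]
tcp_rot: [[-0.966, -0.26, -0.001], [-0.26, 0.966, -0.001], [0.001, -0.0, -1.0]]
ft_force: [-0.6, -1.3, 1.4]
gripper_width: 0.2
```

```bash
python3 -c "
from h import *
s=observe();print(s['ft_force'],s['tool_pos'],s['gripper_width'])
stack();press([20,16,12]);crop('c2')"
```

```text
[-0.57151164 -1.31027499  1.40447541] [567.78343205 163.45747959 208.38715556] 0.1957082732271035
scene -180 [(10, 6.5, 7.0, 22.8), (15, 6.6, 8.2, 37.3), (29, 9.5, 26.1, 40.3), (35, 8.8, 23.7, 39.7)]
scene -135 [(5, 5.8, 6.3, 6.6), (5, 7.6, 8.0, 8.8), (9, 9.5, 9.7, 10.6), (28, 8.0, 10.6, 12.2)]
scene -90 [0, (8, 5.9, 7.4, 8.2), (8, 5.4, 9.3, 10.2), (28, 7.5, 10.2, 11.5)]
scene -45 [(7, 3.7, 4.6, 4.9), (9, 6.2, 7.2, 8.7), (14, 8.0, 8.7, 11.1), (25, 7.9, 9.9, 12.2)]
scene 0 [(8, 3.9, 6.1, 6.5), (13, 5.7, 6.8, 8.6), (14, 7.5, 9.3, 9.9), (17, 9.1, 10.8, 11.9)]
scene 45 [0, 0, (12, 9.6, 31.6, 37.8), (29, 9.0, 29.6, 40.5)]
scene 135 [(9, 5.1, 6.5, 17.9), 0, (14, 8.8, 30.6, 33.7), (21, 10.5, 35.2, 39.2)]
side -180 [(9, 2.8, 21.8, 35.6), (32, -0.6, 4.6, 41.4), (53, 3.7, 26.1, 40.5), (34, 7.0, 9.8, 28.5)]
side -135 [(5, 4.5, 25.1, 28.8), (15, -0.8, 2.1, 4.1), (17, -0.9, 4.2, 6.8), (29, 5.8, 8.1, 11.0)]
side -90 [0, (6, -1.4, 0.3, 3.1), (7, 0.5, 4.3, 4.8), (10, 6.5, 8.3, 11.0)]
side 135 [0, (24, -0.8, 15.2, 21.0), (6, 1.9, 5.0, 5.5), (15, 6.0, 7.7, 10.2)]
20 [0.019, -0.386, 0.056, 0.0]
16 [0.276, -0.385, 0.363, 0.0]
12 [0.533, -0.385, 0.67, 0.0]
```

View pics/c2.png

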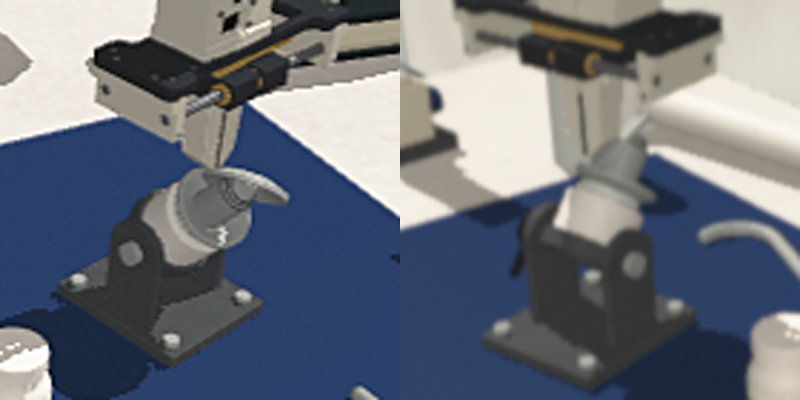

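```bash
cat >> h.py <<'E'
def loose():
    s=observe(); R=np.array(s["tcp_rot"]); Y=np.cross(A,EX); G=[]
    for n in("scene","side"):
        W=cloud(cam(n)).reshape(-1,3); W=W[~np.isnan(W).any(1)]; d=W-SH; Q=np.stack([d@EX,d@Y,d@A],1); T_=(W-s["tool_pos"])@R
        r=np.hypot(Q[:,0],Q[:,1]); rs=np.where(Q[:,2]<36,15,15-(Q[:,2]-36)*7/12)
        m=(r<70)&(Q[:,2]>13)&(Q[:,2]<80)&((r>rs+2)|(Q[:,2]>50))&~((abs(T_[:,0])<14)&(abs(T_[:,1])<40)&(T_[:,2]<69))&(W[:,2]>118)&(W[:,2]<190)&(T_[:,2]>5)
        G.append(W[m])
    P=np.concatenate(G); c=np.median(P,0); P=P[np.linalg.norm(P-c,axis=1)<60]
    # iterate plane
    w=np.ones(len(P),bool)
    for _ in range(5):
        c=P[w].mean(0); U,S,V=np.linalg.svd(P[w]-c); d=abs((P-c)@V[2]); w=d<6
    n=V[2]; n=n if n[2]>0 else -n
    q=np.stack([(P[w]-c)@V[0],(P[w]-c)@V[1]],1); (cx,cy),rad=cv2.minEnclosingCircle(q.astype(np.float32))
    C=c+cx*V[0]+cy*V[1]
    print("n",len(G[0]),len(G[1]),w.sum(),"normal",n.round(2),"angle to A",np.degrees(np.arccos(n@A)).round(1),"centre",C.round(1),"rad",round(rad,1),"spindle frame e,y,s",((C-SH)@np.stack([EX,Y,A],1)).round(1),"normal e,y,s",(n@np.stack([EX,Y,A],1)).round(2),"S",(S/np.sqrt(len(P))).round(1))
    return P,C,n
E
python3 -c "
from h import *
P,C,n=loose(); print(P.min(0),P.max(0))
G=P;print(np.round(P[::25],0).tolist())"
```

```text
n 161 105 231 normal [-0.39  0.57  0.72] angle to A 66.2 centre [598.  177.  138.8] rad 33.0 spindle frame e,y,s [-1.9  8.8 38.6] normal e,y,s [-0.64  0.65  0.4 ] S [17.4 15.2  2.4]
[569.33109097 133.17390854 118.79882765] [628.1839415  202.16097729 160.74858903]
[[587.0, 153.0, 152.0], [609.0, 165.0, 158.0], [579.0, 160.0, 138.0], [622.0, 174.0, 156.0], [600.0, 194.0, 131.0], [608.0, 196.0, 130.0], [616.0, 198.0, 130.0], [611.0, 184.0, 150.0], [593.0, 161.0, 155.0], [590.0, 154.0, 148.0], [571.0, 168.0, 133.0]]
```

Request:
jog_arm --pt "0 0 0 -0.5 0" --pt "0 0 0 -1.5 0" --pt "0 0 0 -4 0" --pt "0 0 0 -8 0" --pt "0 0 0 -8 0"

```text
time: 27.72
tool_pos: [570.7, 164.9, 293.5]
tcp_rot: [[-0.966, -0.26, 0.008], [-0.26, 0.966, 0.002], [-0.009, 0.0, -1.0]]
ft_force: [0.7, -0.4, 0.2]
gripper_width: 0.5
```

```bash
python3 -c "
from h import *
P,C,n=loose(); print(P.min(0),P.max(0)); print(observe()['tool_pos'])
a=cam('scene')['image'];b=cam('wrist')['image']
cv2.imwrite('pics/d1.png',np.hstack([cv2.resize(a[110:230,280:400],(420,420),interpolation=2),cv2.resize(b[120:384,120:384],(380,420))]))"
```

```text
n 137 337 428 normal [0.57 0.81 0.14] angle to A 53.4 centre [603.2 170.7 134.5] rad 32.4 spindle frame e,y,s [ 3.5  1.4 37.5] normal e,y,s [0.5  0.63 0.6 ] S [18.7 12.1  2.3]
[574.91352619 147.8303524  118.08415324] [628.3470069  189.00238114 165.30278198]
[568.73247945 164.01694477 289.77395039]
```

View pics/d1.png

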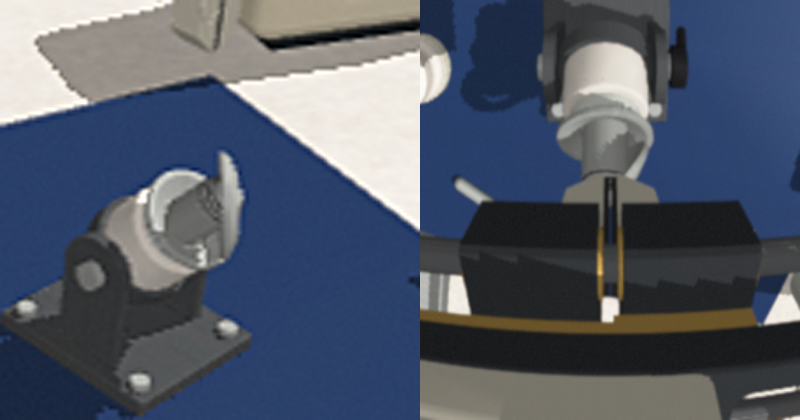

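```bash
python3 -c "
from h import *
P,C,n=loose(); print(row([C[0],C[1],262],235))"
```

```text
n 129 331 417 normal [0.54 0.83 0.16] angle to A 53.4 centre [603.4 171.1 135.1] rad 32.4 spindle frame e,y,s [ 3.3  1.8 38.1] normal e,y,s [0.46 0.66 0.6 ] S [18.7 12.1  2.4]
[-3.64, -0.208, 2.563, -0.697]
```

Request:
jog_arm --pt "9.18 -3.64 -0.2 2.5 -0.73" --pt "9.18 -3.64 -0.2 2.5 -0.73" --pt "9.18 -3.64 -0.2 2.5 -0.73" --pt "9.18 -3.64 -0.2 2.5 -0.73" --pt "9.18 -3.64 -0.2 2.5 -0.73" --pt "9.18 -3.64 -0.2 2.5 -0.73" --pt "9.18 -3.64 -0.2 2.5 -0.73"

```text
time: 28.9
tool_pos: [603.8, 171.5, 263.6]
tcp_rot: [[-0.547, -0.837, -0.0], [-0.837, 0.547, -0.0], [0.0, 0.0, -1.0]]
ft_force: [0.4, 0.5, -1.0]
gripper_width: 66.0
```

```bash
python3 -c "
from h import *
s=observe(); print(s['joints'],s['gripper_width']); P,C,n=loose(); print(row([C[0],C[1],189],237))"
```

```text
[ 0.02719204  0.49695429 -0.47169974  1.63643293  0.24972725  1.06875487
  2.0457714 ] 66.03577026583856
n 142 338 444 normal [0.55 0.82 0.15] angle to A 53.4 centre [604.4 170.5 134.6] rad 33.5 spindle frame e,y,s [ 4.3  0.9 38.2] normal e,y,s [0.47 0.65 0.6 ] S [18.7 12.2  2.4]
[0.067, -0.096, 7.483, -0.003]
```

Request:
jog_arm --pt "9.18 0 0 0 0" --pt "9.18 0 0 1 0" --pt "9.18 0 0 3 0" --pt "9.18 0 0 5.5 0" --pt "9.18 0 0 7.4 0" --pt "9.18 0 0 7.4 0" --pt "5.5 0 0 7.4 0" --pt "5.5 0 0 7.4 0" --pt "5.5 0 0 7.4 0" --pt "5.5 0 0 7.4 0" --pt "5.5 0 0 7.4 0" --squeeze 12

```text
time: 30.38
tool_pos: [604.4, 172.0, 190.4]
tcp_rot: [[-0.546, -0.838, 0.001], [-0.838, 0.546, 0.001], [-0.001, -0.001, -1.0]]
ft_force: [-0.2, 2.1, 1.8]
gripper_width: 62.3
```

```bash
python3 -c "
from h import *
tilt(); P,C,n=loose()"
```

```text
scene 375
side 626
[-0.2  2.1  1.8] [604.4 172.  190.4] 62.33747249402954
[(46, 10, np.float64(8.9), np.float64(11.9), np.float64(14.8)), (52, 37, np.float64(11.9), np.float64(19.7), np.float64(36.7)), (58, 45, np.float64(15.1), np.float64(26.4), np.float64(37.4)), (64, 61, np.float64(12.8), np.float64(28.5), np.float64(37.0)), (70, 44, np.float64(4.6), np.float64(30.0), np.float64(37.7)), (76, 49, np.float64(12.4), np.float64(29.2), np.float64(33.9)), (82, 38, np.float64(17.2), np.float64(22.6), np.float64(27.6)), (88, 70, np.float64(2.8), np.float64(11.4), np.float64(34.4))]
[(22, 13, np.float64(4.9), np.float64(6.0), np.float64(7.8)), (28, 46, np.float64(3.6), np.float64(5.5), np.float64(8.1)), (34, 54, np.float64(1.4), np.float64(4.0), np.float64(6.7)), (40, 88, np.float64(-0.9), np.float64(5.2), np.float64(13.8)), (46, 84, np.float64(0.9), np.float64(10.0), np.float64(19.9)), (52, 94, np.float64(-0.2), np.float64(17.7), np.float64(31.3)), (58, 86, np.float64(-0.3), np.float64(20.9), np.float64(32.8)), (64, 59, np.float64(-2.1), np.float64(5.6), np.float64(36.9)), (70, 35, np.float64(-2.4), np.float64(1.9), np.float64(39.3)), (76, 36, np.float64(-0.5), np.float64(2.8), np.float64(38.3)), (82, 26, np.float64(0.3), np.float64(2.5), np.float64(35.8))]
n 136 200 162 normal [0.12 0.92 0.37] angle to A 59.5 centre [612.  147.6 146.6] rad 36.7 spindle frame e,y,s [ -2.4 -23.2  48.4] normal e,y,s [0.04 0.86 0.51] S [13.7  8.6  2.5]
```

Request:
jog_arm --pt "5.5 -0.3 -0.27 -0.48 0" --pt "5.5 -0.6 -0.54 -0.96 0" --pt "5.5 -1.0 -0.9 -1.6 0" --pt "5.5 -1.5 -1.3 -2.4 0" --pt "5.5 -2.1 -1.9 -5.5 0" --pt "5.5 -2.1 -1.9 -7 0.18" --pt "5.5 -2.1 -1.9 -7 0.36" --pt "5.5 -2.1 -1.9 -7 0.54" --pt "5.5 -2.1 -1.9 -7 0.73" --pt "5.5 -2.1 -1.9 -7 0.73"

```text
time: 31.82
tool_pos: [631.7, 178.8, 260.4]
tcp_rot: [[-0.965, -0.262, 0.001], [-0.262, 0.965, -0.0], [-0.001, -0.0, -1.0]]
ft_force: [-0.3, 0.3, -0.8]
gripper_width: 62.2
```

```bash
python3 -c "
from h import *
tilt(); kz([(48,168),(40,168),(30,167),(20,165),(12,163)])"
```

```text
scene 309
side 412
[-0.3  0.3 -0.8] [631.7 178.8 260.4] 62.200372130809235
[(28, 31, np.float64(-1.6), np.float64(0.4), np.float64(2.2)), (34, 53, np.float64(-4.1), np.float64(-1.9), np.float64(0.8)), (40, 37, np.float64(-5.1), np.float64(-3.0), np.float64(-1.2)), (46, 25, np.float64(-6.8), np.float64(-4.1), np.float64(-1.6)), (52, 20, np.float64(-6.1), np.float64(-4.9), np.float64(-3.1)), (58, 20, np.float64(-6.2), np.float64(-5.5), np.float64(-3.8)), (64, 25, np.float64(-7.3), np.float64(-5.8), np.float64(-4.0)), (70, 44, np.float64(-7.9), np.float64(-6.0), np.float64(-1.7)), (76, 28, np.float64(-7.5), np.float64(-4.9), np.float64(-0.7)), (82, 16, np.float64(-5.5), np.float64(-4.6), np.float64(-2.7))]
[(22, 16, np.float64(-6.1), np.float64(4.6), np.float64(7.0)), (28, 43, np.float64(2.1), np.float64(6.0), np.float64(7.7)), (34, 47, np.float64(0.9), np.float64(3.9), np.float64(6.6)), (40, 42, np.float64(-1.9), np.float64(2.8), np.float64(5.5)), (46, 25, np.float64(-2.0), np.float64(1.7), np.float64(5.1)), (52, 32, np.float64(-3.2), np.float64(0.2), np.float64(3.0)), (58, 28, np.float64(-4.5), np.float64(-1.0), np.float64(2.5)), (64, 38, np.float64(-4.4), np.float64(-0.2), np.float64(2.4)), (70, 54, np.float64(-5.9), np.float64(-2.3), np.float64(1.7)), (76, 53, np.float64(-3.6), np.float64(-1.0), np.float64(2.1)), (82, 27, np.float64(-1.7), np.float64(0.1), np.float64(1.8))]
(48, 168) [0.831, -0.179, 3.808, 0.004]
(40, 168) [1.631, -0.176, 3.808, 0.004]
(30, 167) [2.631, -0.172, 3.908, 0.004]
(20, 165) [3.631, -0.168, 4.107, 0.004]
(12, 163) [4.431, -0.164, 4.307, 0.004]
```

Request:
jog_arm --pt "5.5 0.83 -0.18 3.6 0" --pt "5.5 1.6 -0.18 3.6 0" --pt "5.5 2.1 -0.17 3.65 0" --pt "5.5 2.6 -0.17 3.7 0" --pt "5.5 3.1 -0.17 3.8 0" --pt "5.5 3.6 -0.17 3.9 0" --pt "5.5 4.0 -0.16 4.0 0" --pt "5.5 4.43 -0.16 4.15 0" --pt "5.5 4.6 -0.16 4.3 0" --pt "5.5 4.6 -0.16 4.3 0" --squeeze 10

```text
time: 33.17
tool_pos: [587.0, 165.1, 216.7]
tcp_rot: [[-0.966, -0.26, -0.001], [-0.26, 0.966, -0.0], [0.001, -0.0, -1.0]]
ft_force: [1.0, 0.4, 0.9]
gripper_width: 62.3
```

```bash
cat >> h.py <<'E'
def plane(x0=-40,x1=40):
    "plane fit of held spring in tool frame (robust), excludes spindle points"
    s=observe(); R=np.array(s["tcp_rot"]); G=[]
    for n in("scene","side"):
        W=cloud(cam(n)).reshape(-1,3); W=W[~np.isnan(W).any(1)]; d=W-SH; t=d@A; r=np.linalg.norm(d-t[:,None]*A,axis=1)
        Q=(W-s["tool_pos"])@R
        m=(abs(Q[:,1])<29)&(abs(Q[:,0])<36)&(Q[:,2]>18)&(Q[:,2]<92)&((r>18)|(t>50))&(t>12.5)&(np.linalg.norm(Q-[0,0,55],axis=1)<36)
        G.append(W[m])
    P=np.concatenate(G); w=np.ones(len(P),bool)
    for _ in range(8):
        c=P[w].mean(0); V=np.linalg.svd(P[w]-c,full_matrices=False)[2]; w=abs((P-c)@V[2])<5
    n=V[2]*np.sign(V[2]@A); F=np.stack([EX,np.cross(A,EX),A],1)
    q=(P[w]-c)@V[:2].T; (cx,cy),rad=cv2.minEnclosingCircle(q.astype(np.float32)); C=c+cx*V[0]+cy*V[1]
    print(len(P),w.sum(),"normal e,y,s",(n@F).round(2),"ang",np.degrees(np.arccos(n@A)).round(1),"centre e,y,s",((C-SH)@F).round(1),"rad",round(rad,1),"F",np.round(s["ft_force"],1))
E
python3 -c "
from h import *
plane();tilt();way([(46,0)],-1)"
```

```text
413 383 normal e,y,s [-0.15 -0.07  0.99] ang 9.6 centre e,y,s [-25.1  -0.8  51.4] rad 33.4 F [1.  0.4 0.9]
scene 544
side 502
[ 1.2 -0.1  1.4] [587.  165.1 216.7] 62.1033892088134
[(40, 42, np.float64(1.5), np.float64(7.6), np.float64(13.1)), (46, 42, np.float64(-4.6), np.float64(0.1), np.float64(6.4)), (52, 54, np.float64(-15.7), np.float64(-10.1), np.float64(-5.5)), (58, 78, np.float64(-24.2), np.float64(-19.4), np.float64(-13.3)), (64, 78, np.float64(-28.8), np.float64(-24.4), np.float64(-16.4)), (70, 30, np.float64(-30.2), np.float64(-27.8), np.float64(-21.7)), (76, 19, np.float64(-27.1), np.float64(-19.5), np.float64(-5.8)), (82, 60, np.float64(-24.9), np.float64(-5.5), np.float64(22.5)), (88, 63, np.float64(-21.1), np.float64(6.1), np.float64(19.0))]
[(34, 7, np.float64(-3.5), np.float64(6.1), np.float64(20.9)), (40, 68, np.float64(8.8), np.float64(17.6), np.float64(23.4)), (46, 28, np.float64(1.0), np.float64(11.7), np.float64(17.2)), (52, 6, np.float64(-0.8), np.float64(8.7), np.float64(9.5)), (64, 23, np.float64(-15.1), np.float64(-12.2), np.float64(-6.5)), (70, 42, np.float64(-11.6), np.float64(-4.7), np.float64(-0.1)), (76, 53, np.float64(-13.6), np.float64(0.7), np.float64(25.4)), (82, 94, np.float64(-5.7), np.float64(9.7), np.float64(27.0)), (88, 67, np.float64(-4.0), np.float64(19.0), np.float64(25.3))]
46 [-1.599, -0.016, 2.404, 0.0]
```

Request:
jog_arm --pt "5.5 -0.64 0 -0.77 0" --pt "5.5 -1.6 0.05 0.04 0" --pt "5.5 -2.56 0.08 0.84 0" --pt "5.5 -2.56 0.08 0.84 0" --pt "5.5 -2.24 0.08 1.22 0" --pt "5.5 -1.92 0.08 1.6 0" --pt "5.5 -1.6 0.08 1.98 0" --pt "5.5 -1.34 0.08 2.3 0" --pt "5.5 -1.34 0.08 2.3 0"

```text
time: 34.5
tool_pos: [599.7, 169.3, 193.6]
tcp_rot: [[-0.966, -0.26, -0.001], [-0.26, 0.966, -0.0], [0.001, -0.0, -1.0]]
ft_force: [-0.1, 0.9, -0.3]
gripper_width: 62.2
```

```bash
python3 -c "
from h import *
plane();way([(46,0)],-1)"
```

```text
348 327 normal e,y,s [-0.16 -0.06  0.99] ang 9.8 centre e,y,s [ 0.4 -0.3 41.8] rad 33.3 F [-0.1  0.9 -0.3]
46 [-0.22, -0.096, 0.128, 0.0]
```

Request:
jog_arm --pt "5.5 0.19 0 0.23 0" --pt "5.5 0.39 0 0.46 0" --pt "5.5 0.58 0 0.69 0" --pt "5.5 0.77 0 0.92 0" --pt "5.5 0.77 0 0.92 0" --squeeze 12

```text
time: 35.22
tool_pos: [594.8, 167.9, 187.3]
tcp_rot: [[-0.966, -0.26, 0.006], [-0.26, 0.966, 0.001], [-0.006, -0.0, -1.0]]
ft_force: [-0.3, -0.1, 10.5]
gripper_width: 62.2
```

```bash
python3 -c "
from h import *
plane();way([(34,0)],-1)"
```

```text
357 330 normal e,y,s [ 0.18 -0.01  0.98] ang 10.4 centre e,y,s [ 0.3  1.8 35.4] rad 34.3 F [-0.3 -0.1 10.5]
34 [-0.004, -0.085, 0.38, -0.0]
```

Request:
jog_arm --pt "5.5 -0.25 0 -0.2 0" --pt "5.5 -0.45 0 0 0" --pt "5.5 -0.35 0 0.15 0" --pt "5.5 -0.2 0 0.3 0" --pt "5.5 -0.1 0 0.45 0" --pt "5.5 -0.1 0 0.45 0"

```text
time: 36.08
tool_pos: [595.7, 168.0, 183.0]
tcp_rot: [[-0.966, -0.26, 0.005], [-0.26, 0.966, 0.001], [-0.005, -0.001, -1.0]]
ft_force: [-1.1, -2.0, 13.7]
gripper_width: 62.2
```

```bash
python3 -c "
from h import *
plane();way([(34,0)],-1)"
```

```text
333 297 normal e,y,s [0.22 0.01 0.97] ang 13.0 centre e,y,s [ 1.2  0.1 34.2] rad 33.1 F [-1.1 -2.  13.7]
34 [0.087, -0.075, -0.046, -0.0]
```

Request:
jog_arm --pt "7.2 0 0 -0.2 0" --pt "7.2 0 0 -0.2 0" --pt "7.2 0 0 -0.2 0" --pt "7.2 0 0 -2 0" --pt "7.2 0 0 -5 0" --pt "4.6 0 0 -8 0" --pt "4.6 0 0 -8 0" --pt "4.6 0 0 -8 0"

```text
time: 37.17
tool_pos: [593.4, 167.6, 260.3]
tcp_rot: [[-0.966, -0.26, 0.0], [-0.26, 0.966, -0.0], [-0.0, -0.0, -1.0]]
ft_force: [0.5, 0.5, -0.5]
gripper_width: 48.0
```

```bash
cat >> h.py <<'E'
def ring(smin=13,show=True):
    "plane fit of the topmost ring on spindle, spindle frame"
    s=observe(); R=np.array(s["tcp_rot"]); F=np.stack([EX,np.cross(A,EX),A],1); G=[]
    for n in("scene","side"):
        W=cloud(cam(n)).reshape(-1,3); W=W[~np.isnan(W).any(1)]; Q=(W-SH)@F; T_=(W-s["tool_pos"])@R
        r=np.hypot(Q[:,0],Q[:,1]); m=(r>17.5)&(r<36)&(Q[:,2]>smin)&(Q[:,2]<62)&~((T_[:,2]<68)&(abs(T_[:,0])<12)&(abs(T_[:,1])>5))
        G.append(Q[m])
    P=np.concatenate(G); w=np.ones(len(P),bool)
    for _ in range(8):
        c=P[w].mean(0); V=np.linalg.svd(P[w]-c,full_matrices=False)[2]; w=abs((P-c)@V[2])<5
    n=V[2]*np.sign(V[2][2]); print(len(P),w.sum(),"ring normal",n.round(2),"s at axis",(c@n/n[2]).round(1),"mean",c.round(1),"F",np.round(s["ft_force"],1))
E
python3 -c "
from h import *
ring();press([40,30,20],0);print(observe()['gripper_width'])"
```

```text
525 482 ring normal [ 0.48 -0.    0.88] s at axis 30.3 mean [-5.5 -8.2 33.2] F [ 0.5  0.5 -0.5]
40 [-0.977, -0.087, 5.456, 0.0]
30 [-0.335, -0.087, 6.223, 0.0]
20 [0.306, -0.087, 6.99, 0.0]
46.74374773884006
```

Request:
jog_arm --pt "4.6 -1.31 -0.09 4.4 0" --pt "4.6 -1.31 -0.09 4.95 0" --pt "4.6 -0.92 -0.09 5.41 0" --pt "4.6 -0.67 -0.09 5.72 0" --pt "4.6 -0.41 -0.09 6.03 0" --pt "4.6 -0.28 -0.09 6.18 0" --pt "4.6 -0.28 -0.09 6.18 0" --squeeze 40

```text
time: 38.15
tool_pos: [602.0, 168.9, 205.2]
tcp_rot: [[-0.966, -0.26, 0.015], [-0.26, 0.966, 0.004], [-0.016, -0.0, -1.0]]
ft_force: [5.5, -0.0, 16.2]
gripper_width: 46.3
```

```bash
python3 -c "
from h import *
ring();press([30,25,20],-.7);print(observe()['gripper_width'])"
```

```text
391 356 ring normal [ 0.4  -0.01  0.92] s at axis 28.6 mean [-0.9 -7.6 28.9] F [ 5.5 -0.  16.2]
30 [0.656, -0.003, 0.76, -0.0]
25 [0.983, -0.003, 1.137, -0.0]
20 [1.311, -0.003, 1.515, -0.0]
45.8203741120143
```

Request:
jog_arm --pt "4.6 -0.9 0 -1.1 0" --pt "4.6 -0.44 0 -1.5 0" --pt "4.6 -0.18 0 -1.2 0" --pt "4.6 0.1 0 -0.88 0" --pt "4.6 0.35 0 -0.58 0" --pt "4.6 0.6 0 -0.27 0" --pt "4.6 0.6 0 -0.27 0"

```text
time: 39.12
tool_pos: [590.0, 165.7, 200.0]
tcp_rot: [[-0.966, -0.26, -0.002], [-0.26, 0.966, -0.0], [0.002, 0.0, -1.0]]
ft_force: [0.7, 0.7, -0.1]
gripper_width: 45.6
```

```bash
python3 -c "
from h import *
ring();press([30,25,20],-6.7);print(observe()['gripper_width'])"
```

```text
320 312 ring normal [-0.01 -0.01  1.  ] s at axis 17.2 mean [  4.5 -12.9  17.2] F [ 0.7  0.7 -0.1]
30 [-0.072, -0.003, -0.059, 0.0]
25 [0.249, -0.003, 0.324, 0.0]
20 [0.57, -0.003, 0.708, 0.0]
45.750709892183664
```

Request:
jog_arm --pt "4.6 0.25 0 0.32 0" --pt "4.6 0.45 0 0.55 0" --pt "4.6 0.6 0 0.75 0" --pt "4.6 0.8 0 1.0 0" --pt "4.6 0.8 0 1.0 0"

```text
time: 39.85
tool_pos: [585.5, 164.8, 194.0]
tcp_rot: [[-0.966, -0.26, 0.007], [-0.26, 0.966, 0.002], [-0.007, 0.0, -1.0]]
ft_force: [0.9, 0.2, 12.2]
gripper_width: 46.1
```

```bash
python3 -c "
from h import *
ring();print(row([515.5,-237.5,215],92.3))"
```

```text
278 268 ring normal [-0.03 -0.02  1.  ] s at axis 17.0 mean [  7.4 -11.4  17. ] F [ 0.9  0.2 12.2]
[17.208, -37.021, -2.216, 1.794]
```

Request:
jog_arm --pt "7 0 0 -3 0" --pt "7 0 0 -7.5 0" --pt "9.18 2 -8 -7.5 0.2" --pt "9.18 17.2 -37 -4 1.794" --pt "9.18 17.2 -37 -4 1.794" --pt "9.18 17.2 -37 -4 1.794" --pt "9.18 17.2 -37 -4 1.794" --pt "9.18 17.2 -37 -4 1.794" --pt "9.18 17.2 -37 -4 1.794" --pt "9.18 17.2 -37 -4 1.794" --pt "9.18 17.2 -37 -4 1.794" --pt "9.18 17.2 -37 -4 1.794"

```text
time: 41.45
tool_pos: [513.0, -238.1, 230.8]
tcp_rot: [[-0.035, 0.999, -0.0], [0.999, 0.035, 0.0], [0.0, -0.0, -1.0]]
ft_force: [0.3, 0.9, -0.2]
gripper_width: 91.8
```

```bash
python3 -c "
from h import *
ring();print(row([515.2,-237.3,101],92.3),observe()['tool_pos'])"
```

```text
409 405 ring normal [-0.01 -0.02  1.  ] s at axis 17.6 mean [ -1.9 -11.5  17.4] F [ 0.3  0.9 -0.2]
[0.048, 0.213, 12.986, -0.001] [ 513.12963867 -237.87447412  230.85558998]
```

Request:
jog_arm --pt "9.18 0.05 0.15 6 0" --pt "9.18 0.05 0.15 11.5 0" --pt "9.18 0.05 0.15 12.95 0" --pt "9.18 0.05 0.15 12.95 0" --pt "5.5 0.05 0.15 12.95 0" --pt "5.5 0.05 0.15 12.95 0" --pt "5.5 0.05 0.15 12.95 0" --pt "5.5 0.05 0.15 12.95 0" --pt "5.5 0.05 0.15 10 0" --pt "5.5 0.05 0.15 4 0" --pt "5.5 0.05 0.15 -2 0" --pt "5.5 0.05 0.15 -4 0" --squeeze 20

```text
time: 43.05
tool_pos: [516.3, -238.3, 275.3]
tcp_rot: [[-0.04, 0.999, 0.006], [0.999, 0.04, -0.002], [-0.002, 0.006, -1.0]]
ft_force: [0.4, 0.6, -2.4]
gripper_width: 61.8
```

```bash
python3 -c "
from h import *
s=90;th=np.radians(50)
p=SH+A*(s+6*np.cos(th))+EX*6*np.sin(th)+[0,0,60]; print(p,row(p+[0,0,12],195.07))"
```

```text
[639.35533318 178.99986114 236.94399988] [41.213, 13.949, 2.619, -1.794]
```

Request:
jog_arm --pt "5.5 41.2 13.95 2.2 -1.794" --pt "5.5 41.2 13.95 2.2 -1.794" --pt "5.5 41.2 13.95 2.2 -1.794" --pt "5.5 41.2 13.95 2.2 -1.794" --pt "5.5 41.2 13.95 2.2 -1.794" --pt "5.5 41.2 13.95 2.2 -1.794" --pt "5.5 41.2 13.95 2.2 -1.794" --pt "5.5 41.2 13.95 2.2 -1.794" --pt "5.5 41.2 13.95 2.2 -1.794" --pt "5.5 41.2 13.95 2.2 -1.794" --pt "5.5 41.2 13.95 2.2 -1.794" --pt "5.5 41.2 13.95 2.2 -1.794"

```text
time: 44.55
tool_pos: [637.4, 179.5, 248.7]
tcp_rot: [[-0.966, -0.258, -0.0], [-0.258, 0.966, -0.0], [0.001, -0.0, -1.0]]
ft_force: [0.2, 0.7, -1.7]
gripper_width: 62.2
```

```bash
python3 -c "
from h import *
tilt()
way([(90,50),(75,50),(60,50),(52,50),(48,50),(45,48),(42,43),(40,39),(38,32),(36,20),(34,12),(30,8)],1,60)"
```

```text
scene 318
side 414
[ 0.2  0.7 -1.7] [637.4 179.5 248.7] 62.159340154914254
[(28, 22, np.float64(-2.0), np.float64(-0.1), np.float64(2.0)), (34, 21, np.float64(-0.1), np.float64(1.1), np.float64(1.8)), (40, 22, np.float64(0.4), np.float64(2.7), np.float64(5.0)), (46, 24, np.float64(-2.3), np.float64(2.0), np.float64(5.0)), (52, 24, np.float64(-1.1), np.float64(1.9), np.float64(6.0)), (58, 20, np.float64(-1.0), np.float64(2.4), np.float64(5.9)), (64, 25, np.float64(0.0), np.float64(3.3), np.float64(6.8)), (70, 38, np.float64(-1.5), np.float64(1.6), np.float64(5.7)), (76, 59, np.float64(-1.6), np.float64(1.3), np.float64(5.0)), (82, 41, np.float64(-2.5), np.float64(-1.0), np.float64(0.7)), (88, 13, np.float64(-2.9), np.float64(-2.1), np.float64(-0.4))]
[(28, 42, np.float64(0.5), np.float64(4.0), np.float64(6.6)), (34, 59, np.float64(1.7), np.float64(5.8), np.float64(9.1)), (40, 49, np.float64(2.9), np.float64(6.7), np.float64(9.8)), (46, 38, np.float64(4.9), np.float64(6.9), np.float64(10.1)), (52, 36, np.float64(3.6), np.float64(6.7), np.float64(9.5)), (58, 22, np.float64(4.3), np.float64(7.0), np.float64(9.2)), (64, 25, np.float64(3.8), np.float64(6.3), np.float64(8.5)), (70, 44, np.float64(1.7), np.float64(5.6), np.float64(8.7)), (76, 44, np.float64(3.0), np.float64(5.8), np.float64(8.5)), (82, 27, np.float64(1.2), np.float64(3.7), np.float64(5.9)), (88, 11, np.float64(-0.1), np.float64(2.2), np.float64(3.0))]
90 [-0.163, -0.11, 1.196, -0.001]
75 [0.8, -0.111, 2.345, -0.001]
60 [1.764, -0.112, 3.494, -0.001]
52 [2.278, -0.113, 4.107, -0.001]
48 [2.535, -0.113, 4.414, -0.001]
45 [2.729, -0.113, 4.623, -0.001]
42 [2.926, -0.114, 4.8, -0.001]
40 [3.061, -0.114, 4.912, -0.001]
38 [3.207, -0.114, 4.994, -0.001]
36 [3.387, -0.114, 5.033, -0.001]
34 [3.562, -0.114, 5.117, -0.001]
30 [3.846, -0.115, 5.391, -0.001]
```

Request:
jog_arm --pt "5.5 -0.16 -0.11 1.2 0" --pt "5.5 0.8 -0.11 2.35 0" --pt "5.5 1.76 -0.11 3.49 0" --pt "5.5 2.28 -0.11 4.1 0" --pt "5.5 2.53 -0.11 4.41 0" --pt "5.5 2.73 -0.11 4.62 0" --pt "5.5 2.95 -0.11 4.62 0" --pt "5.5 3.2 -0.11 4.62 0" --pt "5.5 3.2 -0.11 4.75 0" --pt "5.5 3.3 -0.11 4.9 0" --pt "5.5 3.3 -0.11 4.9 0" --squeeze 10

```text
time: 46.02
tool_pos: [605.3, 169.8, 199.5]
tcp_rot: [[-0.966, -0.26, -0.002], [-0.26, 0.966, -0.001], [0.002, -0.0, -1.0]]
ft_force: [0.8, 0.4, -2.0]
gripper_width: 62.3
```

```bash
python3 -c "
from h import *
ring(23);tilt()
way([(40,39),(36,20),(30,8),(22,0)],1,60)"
```

```text
274 260 ring normal [ 0.33 -0.02  0.94] s at axis 41.8 mean [ 9.5 -2.7 38.4] F [ 0.8  0.4 -2. ]
scene 605
side 520
[-0.   0.3 -1. ] [605.7 169.9 199.8] 62.317273822658564
[(40, 28, np.float64(3.4), np.float64(7.0), np.float64(9.6)), (46, 46, np.float64(1.2), np.float64(4.9), np.float64(8.7)), (52, 64, np.float64(-4.8), np.float64(0.5), np.float64(6.3)), (58, 57, np.float64(-7.6), np.float64(-3.0), np.float64(2.6)), (64, 56, np.float64(-7.0), np.float64(-3.0), np.float64(33.5)), (70, 81, np.float64(-9.7), np.float64(-5.3), np.float64(32.5)), (76, 106, np.float64(-12.8), np.float64(-7.7), np.float64(18.7)), (82, 67, np.float64(-15.7), np.float64(-11.7), np.float64(12.1)), (88, 38, np.float64(-6.0), np.float64(4.4), np.float64(36.1))]
[(16, 8, np.float64(-7.1), np.float64(-3.2), np.float64(7.8)), (22, 6, np.float64(-7.1), np.float64(-2.6), np.float64(5.1)), (28, 13, np.float64(7.2), np.float64(12.5), np.float64(13.5)), (34, 49, np.float64(7.8), np.float64(12.2), np.float64(14.6)), (40, 58, np.float64(5.3), np.float64(11.8), np.float64(14.3)), (46, 45, np.float64(7.3), np.float64(11.1), np.float64(13.0)), (52, 64, np.float64(5.4), np.float64(10.6), np.float64(18.5)), (58, 71, np.float64(5.1), np.float64(18.8), np.float64(34.1)), (64, 67, np.float64(4.6), np.float64(24.3), np.float64(37.6)), (70, 46, np.float64(-4.1), np.float64(17.5), np.float64(37.6)), (76, 34, np.float64(-5.4), np.float64(33.2), np.float64(38.8)), (82, 23, np.float64(-10.7), np.float64(30.5), np.float64(38.2)), (88, 25, np.float64(17.5), np.float64(28.9), np.float64(36.3))]
40 [-0.243, 0.003, 0.011, 0.0]
36 [0.083, 0.003, 0.132, 0.0]
30 [0.543, 0.003, 0.491, 0.0]
22 [1.117, 0.003, 1.046, 0.0]
```

Request:
jog_arm --pt "5.5 0.2 0 0.0 0" --pt "5.5 0.45 0 0.05 0" --pt "5.5 0.65 0 0.15 0" --pt "5.5 0.9 0 0.3 0" --pt "5.5 1.1 0 0.53 0" --pt "5.5 1.1 0 0.53 0"

```text
time: 46.98
tool_pos: [595.1, 167.3, 194.4]
tcp_rot: [[-0.966, -0.26, -0.0], [-0.26, 0.966, 0.0], [0.0, 0.0, -1.0]]
ft_force: [3.3, 0.8, -3.6]
gripper_width: 62.1
```

```bash
python3 -c "
from h import *
ring(23)
way([(30,8),(22,0)],1,60)"
```

```text
275 262 ring normal [ 0.07 -0.    1.  ] s at axis 32.1 mean [ 1.5 -2.3 32. ] F [ 3.3  0.8 -3.6]
30 [-0.561, -0.014, -0.059, 0.0]
22 [0.013, -0.014, 0.496, 0.0]
```

Request:
jog_arm --pt "5.5 0.12 0 0.2 0" --pt "5.5 0.25 0 0.4 0" --pt "5.5 0.35 0 0.55 0" --pt "5.5 0.45 0 0.7 0" --pt "5.5 0.45 0 0.7 0" --squeeze 14

```text
time: 47.7
tool_pos: [592.6, 166.4, 189.8]
tcp_rot: [[-0.966, -0.26, 0.004], [-0.26, 0.966, 0.001], [-0.004, -0.0, -1.0]]
ft_force: [1.7, 0.5, 8.2]
gripper_width: 62.1
```

```bash
python3 -c "
from h import *
ring(23)
way([(22,0)],1,60)"
```

```text
244 241 ring normal [-0.04 -0.    1.  ] s at axis 28.2 mean [ 3.5 -2.1 28.3] F [1.7 0.5 8.2]
22 [-0.261, -0.0, 0.034, 0.0]
```

Request:
jog_arm --pt "7.2 0 0 -0.3 0" --pt "7.2 0 0 -0.3 0" --pt "7.2 0 0 -0.3 0" --pt "7.2 0 0 -2 0" --pt "7.2 0 0 -5 0" --pt "4.6 0 0 -6 0" --pt "4.6 0 0 -6 0" --pt "4.6 0 0 -6 0"

```text
time: 48.8
tool_pos: [590.5, 165.8, 246.8]
tcp_rot: [[-0.966, -0.26, -0.001], [-0.26, 0.966, -0.0], [0.002, -0.0, -1.0]]
ft_force: [-0.4, 0.1, 0.4]
gripper_width: 48.1
```

```bash
python3 -c "
from h import *
ring(23);print(observe()['gripper_width']);press([44,36,30,26],-2)"
```

```text
496 488 ring normal [-0.01 -0.01  1.  ] s at axis 28.8 mean [-3.4 -6.3 28.7] F [-0.4  0.1  0.4]
46.27378646050613
44 [-1.367, 0.004, 3.751, 0.0]
36 [-0.854, 0.004, 4.365, 0.0]
30 [-0.469, 0.004, 4.826, 0.0]
26 [-0.213, 0.004, 5.133, 0.0]
```

Request:
jog_arm --pt "4.6 -1.37 0 3.3 0" --pt "4.6 -1.37 0 3.75 0" --pt "4.6 -1.1 0 4.06 0" --pt "4.6 -0.85 0 4.36 0" --pt "4.6 -0.66 0 4.6 0" --pt "4.6 -0.47 0 4.83 0" --pt "4.6 -0.21 0 5.13 0" --pt "4.6 -0.21 0 5.13 0" --squeeze 40

```text
time: 49.9
tool_pos: [597.6, 168.0, 202.2]
tcp_rot: [[-0.966, -0.26, 0.013], [-0.26, 0.966, 0.003], [-0.013, -0.0, -1.0]]
ft_force: [3.1, -0.1, 18.0]
gripper_width: 45.6
```

```bash
python3 -c "
from h import *
ring(23);print(observe()['gripper_width']);press([36,30],-2)"
```

```text
360 352 ring normal [-0.03 -0.02  1.  ] s at axis 28.4 mean [ 2.5 -6.3 28.3] F [ 3.1 -0.1 18. ]
45.86096917271282
36 [-0.089, -0.021, -0.068, -0.0]
30 [0.303, -0.021, 0.387, -0.0]
```

Request:
jog_arm --pt "5.2 -0.4 0 -1.5 0" --pt "6.5 -0.4 0 -5 0" --pt "6.5 -0.4 0 -10 0" --pt "6.5 2 0 -14 0" --pt "6.5 2 0 -14 0"

```text
time: 50.62
tool_pos: [574.1, 161.9, 340.8]
tcp_rot: [[-0.965, -0.26, 0.006], [-0.26, 0.965, 0.001], [-0.006, -0.0, -1.0]]
ft_force: [-0.0, -0.0, -0.4]
gripper_width: 65.0
```

```bash
python3 -c "
from h import *
ring(23);stack();s=observe();print(s['tool_pos'],s['ft_force'])
a=cam('scene')['image'];b=cam('side')['image']
cv2.imwrite('pics/f.png',np.hstack([cv2.resize(a[80:384,30:400],(400,330)),cv2.resize(b[110:230,120:265],(400,330),interpolation=2)]))"
```

```text
495 489 ring normal [-0.01 -0.01  1.  ] s at axis 28.7 mean [-3.4 -6.1 28.6] F [-0.  -0.  -0.4]
scene -180 [(8, 26.0, 26.5, 27.3), (8, 27.0, 28.3, 28.9), (20, 15.9, 29.3, 31.3), (33, 10.8, 16.3, 31.3)]
scene -135 [(5, 25.0, 25.1, 26.7), (8, 26.2, 27.8, 28.6), (26, 16.1, 18.4, 29.8), (78, 9.6, 15.7, 30.7)]
scene -90 [(5, 25.3, 25.6, 26.2), (8, 26.0, 27.2, 28.1), (25, 15.7, 18.1, 29.8), (82, 8.9, 16.5, 31.3)]
scene -45 [(7, 25.1, 26.3, 27.1), (10, 26.2, 27.4, 28.4), (12, 28.2, 29.1, 31.8), (58, 11.1, 17.7, 31.2)]
scene 0 [(8, 14.4, 25.0, 25.7), (15, 24.8, 27.4, 28.6), (18, 27.4, 29.7, 31.4), (17, 28.4, 29.8, 31.1)]
scene 45 [0, (5, 26.5, 29.0, 30.2), (10, 28.5, 30.6, 31.8), (18, 28.3, 29.9, 31.5)]
scene 90 [0, 0, (11, 27.2, 29.9, 32.2), (14, 29.1, 30.0, 31.4)]
scene 135 [(5, 26.0, 27.0, 27.5), (14, 26.8, 27.9, 29.9), (14, 28.2, 30.3, 31.5), (12, 16.4, 31.1, 32.6)]
side -180 [(6, 0.5, 12.2, 22.9), (30, -0.0, 19.6, 23.6), (32, -0.6, 6.5, 25.0), (90, 7.0, 14.3, 29.9)]
side -135 [(8, 2.8, 28.9, 37.3), (29, 0.7, 19.8, 23.8), (24, -0.3, 5.0, 24.8), (88, 7.1, 14.5, 29.7)]
side -90 [0, (10, -0.6, 21.1, 23.0), (11, 2.6, 18.6, 25.7), (33, 6.8, 14.3, 28.9)]
side 135 [0, (18, 0.5, 12.3, 24.2), (13, 0.4, 23.7, 26.4), (40, 7.1, 13.2, 30.0)]
[573.29139085 161.01684497 335.13824235] [-1.11143225 -0.44892972 -0.74573758]
```

View pics/f.png

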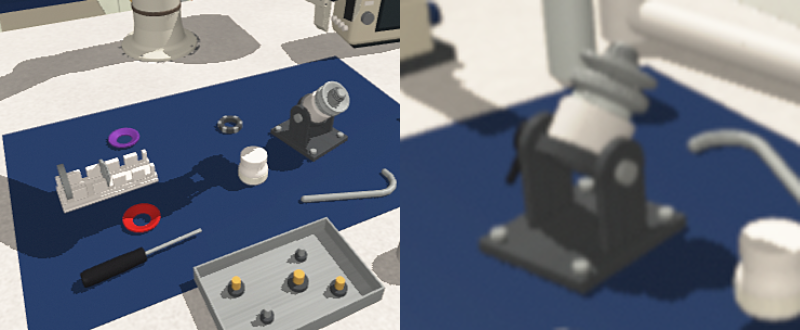

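The left view shows the three springs stacked at about (335,97). The plain ring and small cone are still in the rack, and the jar, nut and tools have not moved. The right view shows the alternating stack at about (612,82), with rim height at 30 mm all round and square on the spindle. I'm handing the job in.

```bash
python3 -c "
from h import *
print(ticket.finish_job())"
```

```text
the job is handed in; nothing more can be done
None
```

The three springs are stacked on the spindle with faces alternating: hollow up, hollow down, hollow up. The job was handed in at about 51 s of the 72 s allowed, with the gripper open and clear above the stack.

- **Seating:** each spring was pressed until it was felt to stop, at 12–18 N.
- **Final depth check:** the wide rim of the top spring reads about 30 mm above the shoulder all round. That is the stack height expected, with a tilt under about 1°. Spring 1 read a 10 mm rim height all round. Spring 2's dome fit read 17 mm and square before the third went on.
- **Bystanders:** in the last picture the plain ring, small washer, jar, nut and tools look untouched. I did not measure this.

**What went wrong on the way:**
- **Spring 1** hung askew by about 10° and needed a second press.
- **Spring 2** jammed on the first try, probably because the fingers caught on spring 1. While being pressed it tipped up on the spindle tip. I took it off, re-seated it, and pressed it home with the fingers on both sides.

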